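# Shut a split lipstick mould in its ratchet clamp

## Robot

A 7-joint arm with a two-finger parallel gripper is mounted at the origin on a cart in front of the work surface, level with it; the furniture and walls round the work are solid. World frame = base frame: x ahead of the robot, y to its left, z up, the work surface at z = 0. Lengths are in m, angles in degrees, forces in N, time in s.
With the tool pointing down it reaches from about 0.4 to 0.85 m from the base axis. Payload 4.5 kg.
Tool frame: the origin (TCP) lies between the finger pads; the fingertips stand 25 mm ahead of it and the grasp point (between the pads) lies 6 mm ahead of it; x points along the fingers, y is the direction in which the jaws open and shut, and the axes are right-handed (so a half turn about x gives the same grasp; the last joint's range is limited). The gripper opens to 85 mm and grips with 20 to 120 N. Pads are 22 mm wide; open, the fingers measure 114 mm over their backs; the gripper's body (76 mm by 85 mm) begins 54 mm behind the grasp point. The pads swing forward as they close: fully open they stand 13 mm farther back than shut.
Start: joints at [66.967, 39.483, -11.15, 89.685, 9.013, 51.709, -12.324], TCP at [0.264, -0.567, 0.256] pointing down, gripper open.
Joint ranges: [-172.22, 172.22], [-26.19, 119.32], [-84.43, 86.54], [7.71, 146.69], [-57.33, 237.33], [2.42, 119.75], [-152.13, 152.13]. Speed limits (degrees/s): [147.25, 147.25, 180, 180, 180, 180, 180].

## Interface

Orientations are given as [roll, pitch, yaw] about the fixed x, y, z axes, in that order (R = Rz(yaw) Ry(pitch) Rx(roll)).
In Python, from cell import manip gives the robot as it stands. The module is installed in compiled form; this text tells all that it offers.
- The arm moves only by the tool play_rows, never from a script. Its argument "deltas" is a list of rows, each a list of 7 numbers: the shift along the tool's x, y, z in m, then the turn, a rotation vector about the tool's x, y, z in degrees, then the opening, from -1 (shut) to 1 (fully open). In form: [[tx, ty, tz, rx, ry, rz, hand], ...]. A call has 1 to 5 rows; each row is the pose to reach, as a shift and turn from the pose commanded when the call began, along the tool's axes at that moment; what a row does not reach only later rows make up. A row lasts 1/10 s, in which the tool goes at most 50 mm and 8.59 degrees, less where a joint would pass 70% of its speed; a pose out of reach is approached as far as the arm can. A call with a gripper value outside its range is refused whole. The fingers move at their own pace and stop on an object; "grip_force" is the grip in N (left out, the last holds). Time passes only in rows, so rows that repeat a pose let the fingers close. It gives the time, the measured TCP pose, the force and the opening at its end, in the units of the state.
- manip.state(): the state, without advancing time (a new reading comes with each control period).
- manip.read_camera(name): name is "side" or "top"; returns the picture (420x560x3 uint8, red, green, blue); there is no depth.
- manip.camera_params(name): a dict with "fov_y" (degrees; the focal length in pixels is half the picture's height over the tangent of half this angle, whatever the lens; pixels are square), "cx", "cy" (the principal point, pixels), "k1" (the pictures are not rectified: a ray, as slopes to the right and down, at radius r is drawn at 1 + k1 r^2 times it, then the intrinsics apply), "origin" and "rotation" of the camera in the world. Camera axes: x right, y down, z forward; pixel columns grow to the right and rows downward; lengths in m; the calibration is good to about 2 mm. A picture is of the moment at which its call begins. camera_params takes no time and is no camera call.
- manip.hand_in(): hands the job in, once; it reports no verdict.
The state is a dict: "t": time; "qpos": joint angles; "joint_vel": joint speeds; "tau": joint torques, N m; "tool_pos": TCP position; "ee_rot": TCP orientation; "force": force on the tool from outside, world axes, zero at the start; "torque": the same for the moment, N m; "width": opening from 0.0 (shut) to 1.0 (fully open).
Only numpy, scipy, OpenCV 4.12 (cv2) and the standard library are available. Lean on these libraries where they do the work, as an engineer would, in place of code of your own. Each camera call takes 0.05 s, during which the arm holds its last target.

## Task

Get the lipstick mould ready for pouring: take the loose half off its mat by the black lug and stand it in the clamp bed between the guide rails, cavities towards the fixed half, and let go. Then work the ratchet handle back and forth until the halves are drawn shut on their dowels and the handle resists firmly, about 12 N at the knob and never over 15 N (the ratchet cannot be let back), and leave the handle swung back to its parked end, away from the mould. Leave the other things on the bench where they are.

Things in the scene. Friction and masses are not known exactly. Their poses are not given: they have to be found in the camera images.
- mould_clamp: Ratchet clamp fixed on the table: aluminium bed plate 300 x 150 x 12 mm. Origin: centre of the plate's underside, on the table; z up; +x is the closing direction, from the ratchet end to the fixed mould half. At the -x end a blue housing (104 x 114 mm, top at z = 32 mm) carries a 36-tooth ratchet wheel, its drive pawl on the handle and a holding pawl on the housing.
- bed (a point): Centre of the clamp's bed between the guide rails, on the bed surface (80 mm ahead, +x, of the clamp's origin, 12 mm above the table); axes as the clamp's. Two steel rails run along x from -65 to +65 mm, 18 mm high, inner faces at y = +56.5 and -56.5 mm (1.5 mm play each side of a mould half) up to 11 mm, then a lead-in slope widening 5 mm each side to the top.
- mould_front: Fixed half of the aluminium mould, bolted to the bed before a dark backstop; its place along the bed differs. 26 (x) x 110 (y) x 50 mm high. Origin: centre of its underside, on the bed; axes as the clamp's. Mating face at x = -13 mm: four half-round cavities and two dowels (8 mm thick, 9 mm long, tapered, at y = +-42 mm, 24 mm above the bed) pointing to -x.
- mould_loose: Loose half of the mould, 0.45 kg, 26 (x) x 110 (y) x 50 mm high, upright on a dark mat 5 mm thick. Origin: centre of its underside. Its +x face is the mating face: four half-round cavities, two 10 mm dowel sockets 13 mm deep (y = +-42 mm, z = 24 mm). In the clamp its axes point as the clamp's. Shut, its origin is 26 mm from that of the fixed half, towards -x.
- lug (a point): Grip point on the black lifting lug on top of the loose half: lug 12 mm (x) x 30 mm (y) x 30 mm high, from 50 to 80 mm above the underside, its middle 5 mm behind (-x of) the middle of the half; this point is 70 mm above the underside, 10 mm below the lug's top. Axes as the loose half's.
- clamp_pad: Pressure pad with a red face, driven along the clamp's +x as the wheel is notched round (1.7 mm a notch). It floats stiffly before its springs with up to 8 mm of play; how much play is left at the start differs and cannot be read. Axes as the clamp's. Red face 92 mm wide, z = 16 to 56 mm above the table, 15 mm ahead (+x) of this origin.
- ratchet_lever (a joint): Handle angle, rad: 0 = parked at its stop, pointing obliquely away from the mould; grows (clockwise from above) to a stop at 1.35 towards the mould. That is the driving stroke: the pawl takes up a tooth within 0.2 rad, then each 0.17 rad is a notch. Swung back, the pawl clicks over the teeth and the wheel stays. The handle stays where it is left.
- knob_grip (a point): Middle of the black upright knob on the handle's end: 25 mm diameter, 62 to 114 mm above the table, this point 92 mm above it, 130 mm from the handle's axis; it turns freely on its pin. Arm below it 16 mm wide, top at 57 mm. Free swinging takes 1 to 2.5 N at the knob; once the mould is shut and the pad's play used up, 4.5 N more with each notch. Only this force tells.
- lever_axis (a point): Point on the vertical axis of handle and wheel, 92 mm above the table (the height of knob_grip).
- tape_roll: Bystander: roll of tan tape lying flat, 96 mm across, 25 mm high.
- petri_2: Bystander: clear petri dish, 60 mm across, 13 mm high.
- timer: Bystander: white bench timer, 61 x 68 x 29 mm.
- marker: Bystander: blue-capped marker pen lying down, 134 mm long, 14 mm thick.
- cream_jar: Bystander: small white cream jar, 51 mm across, 27 mm high.
Mind the look-alikes: they are no part of the job. Leave any yellow look-alike of the mould_loose alone.

How it is judged:
By the outcome, as a careful person would: the job done as asked, in the order asked, and still so for the second after the job is handed in, with the robot touching nothing.
It also fails if it takes over 70 s, if anything falls off the work surface, if the arm or the gripper's body presses on something with over 40 N, if the wrist force passes 120 N, or if a joint passes its speed limit or range.

## Working session

There is one attempt and no reset: what is moved stays moved. The work goes in short steps, Python scripts to look and compute and a tool call to move; the robot and the scene stay as the last step left them, time stands still between calls to the robot, and variables do not carry over. Pictures are saved under pics/ and viewed, and the job is handed in when it is done.

Besides the shell and the picture viewer there is one more tool, called in YAML: its name, and indented under it one key for each argument. play_rows: Moves the arm, as the interface text tells. Its arguments: {"type":"object","properties":{"deltas":{"type":"array","items":{"type":"array","items":{"type":"number"}}},"grip_force":{"type":"number"}},"required":["deltas"]}

```bash
mkdir -p pics; python3 - <<'E'
from cell import manip
import cv2
s=manip.state();print(s)
for n in("top","side"):
    im=manip.read_camera(n);cv2.imwrite(f"pics/{n}0.png",im[:,:,::-1]);print(n,manip.camera_params(n))
E
```

```text
{'t': 0.0, 'qpos': array([ 66.96663566,  39.53357534, -11.1433479 ,  89.74718459,
         9.01156436,  51.70704963, -12.32441943]), 'joint_vel': array([-0.06741983,  0.03099563,  0.04804509, -0.06329035, -0.0637444 ,
        0.02440145,  0.00625178]), 'tau': array([-3.00234533e-04, -5.39627337e+01, -1.26676485e+00, -1.58544838e+01,
        9.01629013e-03,  9.54643590e-03,  4.79254737e-06]), 'tool_pos': array([ 0.26353046, -0.56604923,  0.2554683 ]), 'ee_rot': array([-85.91778146,  89.89385281, 119.05539656]), 'force': array([ 0.36271539, -0.0996282 , -0.95437003]), 'torque': array([-0.01767651,  0.00223369,  0.03948085]), 'width': 1.0022459706579738}
top {'fov_y': 53.386613855842256, 'cx': 281.09332766778317, 'cy': 211.32391572144783, 'k1': -0.06417124148255435, 'origin': array([0.28781501, 0.0136471 , 1.20429409]), 'rotation': array([-165.87215128,   -0.39784875,  -92.94719874])}
side {'fov_y': 57.772679885676034, 'cx': 280.2238358006823, 'cy': 208.18858200871676, 'k1': 0.010592358642562676, 'origin': array([ 0.55965481, -1.1009963 ,  0.49174402]), 'rotation': array([-1.09325932e+02, -1.49774762e+00, -9.43617385e-02])}
```

View pics/top0.png

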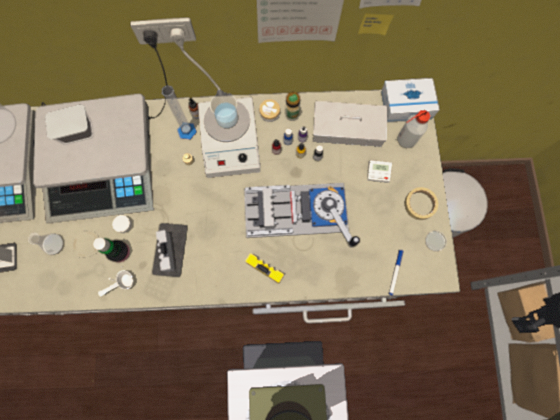

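View pics/side0.png

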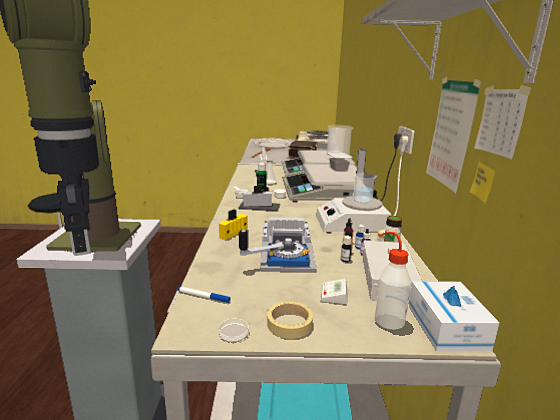

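The top view shows the grey half on its dark mat at about (168,250). The yellow look-alike is at (265,268), the clamp at (297,210), the knob at (353,240), and the bystanders are on the right. Next I'll look at close crops.

```bash
python3 - <<'E'
import cv2
im=cv2.imread("pics/top0.png")
a=cv2.resize(im[215:285,140:200],None,fx=8,fy=8,interpolation=cv2.INTER_CUBIC);cv2.imwrite("pics/c1.png",a)
a=cv2.resize(im[170:260,235:370],None,fx=5.9,fy=5.9,interpolation=cv2.INTER_CUBIC);cv2.imwrite("pics/c2.png",a)
im=cv2.imread("pics/side0.png")
a=cv2.resize(im[185:275,215:325],None,fx=6.5,fy=6.5,interpolation=cv2.INTER_CUBIC);cv2.imwrite("pics/c3.png",a)
E
```

```text
(no output)
```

View pics/c1.png

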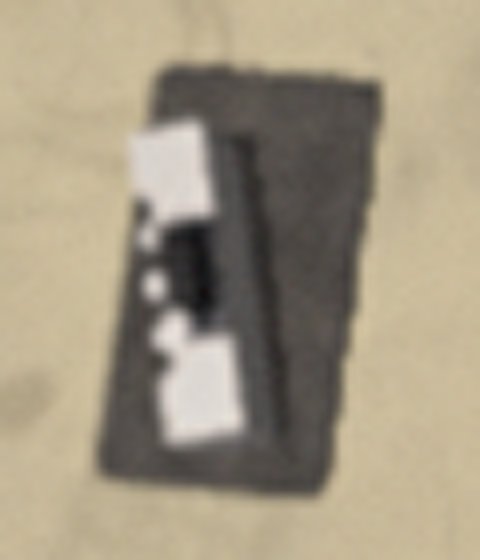

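View pics/c2.png

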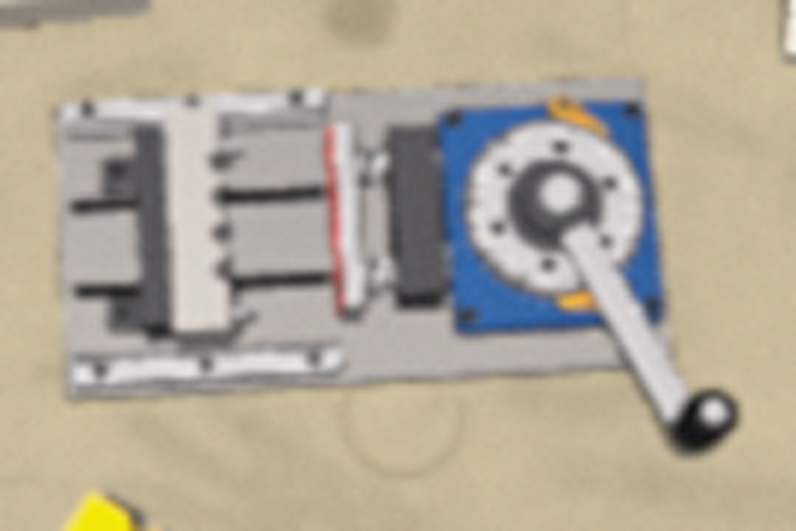

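View pics/c3.png

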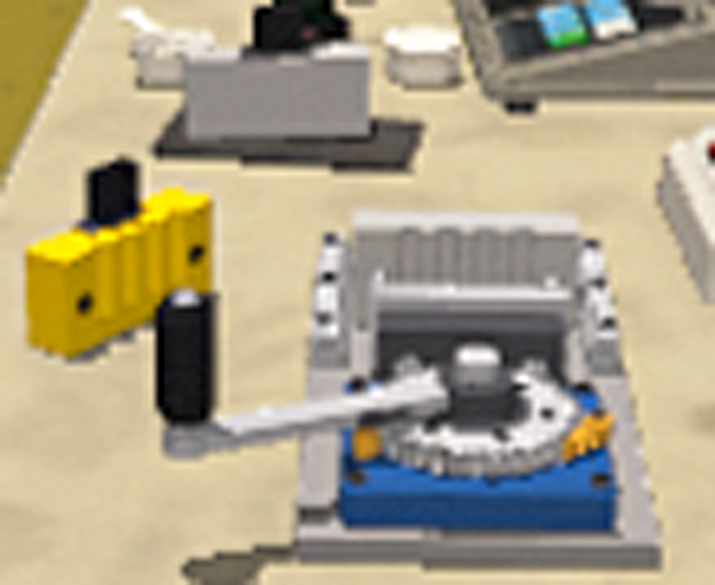

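The grey half at (168,250), on the dark mat, is the one described. Its scallops face left, its lug sits towards the right edge, and its plain back faces the side camera. The yellow one at (265,268) is the decoy. The fixed half's cavities face right at about (273,208), so the clamp's +x runs left in the image, roughly world +y. Now I'll measure positions by masks and rays.

```bash
cat > h.py <<'E'
import numpy as np, cv2
from cell import manip
from scipy.spatial.transform import Rotation as R
def cam(n):
    p=manip.camera_params(n); f=210/np.tan(np.radians(p["fov_y"]/2))
    K=np.array([[f,0,p["cx"]],[0,f,p["cy"]],[0,0,1]]); return K,np.array([p["k1"],0,0,0.]),np.array(p["origin"]),R.from_euler("xyz",p["rotation"],degrees=True).as_matrix()
def ray(n,uv):
    K,d,o,M=cam(n); q=cv2.undistortPoints(np.array(uv,float).reshape(-1,1,2),K,d)[:,0]
    return o,np.c_[q,np.ones(len(q))]@M.T
def onplane(n,uv,z):
    o,D=ray(n,uv); return o+D*((z-o[2])/D[:,2])[:,None]
def proj(n,P):
    K,d,o,M=cam(n); return cv2.projectPoints((np.atleast_2d(P)-o)@M,np.zeros(3),np.zeros(3),K,d)[0][:,0]
def mask_rect(n,m,z,close=0):
    """largest contour of mask (native px) -> world pts -> minAreaRect"""
    c=max(cv2.findContours(m,cv2.RETR_EXTERNAL,cv2.CHAIN_APPROX_NONE)[0],key=cv2.contourArea)
    return c
E
python3 - <<'E'
from h import *
im=cv2.imread("pics/top0.png")
S=8
def up(x0,y0,x1,y1): return cv2.resize(im[y0:y1,x0:x1],None,fx=S,fy=S,interpolation=cv2.INTER_CUBIC)
def nat(c,x0,y0): return (c.reshape(-1,2)+.5)/S-.5+[x0,y0]
def rect(w):
    r=cv2.minAreaRect((w[:,:2]*1000).astype(np.float32)); return r
# loose top face
a=up(140,215,200,285); m=((a.min(2)>150)).astype(np.uint8)*255
hs=cv2.cvtColor(a,cv2.COLOR_BGR2HSV); m[hs[...,1]>45]=0
cs=[c for c in cv2.findContours(m,0,1)[0] if 1000<cv2.contourArea(c)<20000]
print([ (cv2.contourArea(c),cv2.boundingRect(c)) for c in cs])
w=onplane("top",np.vstack([nat(c,140,215) for c in cs]),.055); print("loose top",rect(w),cv2.boxPoints(rect(w)))
# blue housing
x0,y0=235,170
a=up(x0,y0,375,260);hs=cv2.cvtColor(a,cv2.COLOR_BGR2HSV)
m=cv2.inRange(hs,(100,120,60),(125,255,255)); ys,xs=np.nonzero(m)
w=onplane("top",nat(np.c_[xs,ys],x0,y0),.032);print("blue",rect(w),cv2.boxPoints(rect(w)).tolist())
# plate corners by eye from c2 (5.9x)
e=np.array([[58,103],[645,78],[672,367],[68,398]])/5.9+[235,170]
w=onplane("top",e,.012);print("plate",w*1000,rect(w), w.mean(0))
# fixed top face
e=np.array([[163,112],[216,110],[232,330],[174,333]])/5.9+[235,170]
w=onplane("top",e,.062);print("fixed",w*1000,rect(w),w.mean(0))
# red
m=cv2.inRange(hs,(0,120,60),(8,255,255))|cv2.inRange(hs,(172,120,60),(180,255,255)); m[:,:]=m
c=max(cv2.findContours(m,0,1)[0],key=cv2.contourArea)
w=onplane("top",nat(c,x0,y0),.056);print("red",rect(w),cv2.boxPoints(rect(w)).tolist())
print("knob top",onplane("top",np.array([[711,410]])/5.9+[235,170],.114)*1000)
print("hub top",onplane("top",np.array([[562,195]])/5.9+[235,170],[.065])*1000)
E
```

```text
[(7874.0, (154, 313, 89, 130)), (6840.0, (125, 123, 87, 123))]
loose top ((483.3300476074219, 326.57635498046875), (112.65039825439453, 27.967741012573242), 8.778853416442871) [[425.53046 331.8    ]
 [429.79895 304.1599 ]
 [541.12964 321.35272]
 [536.86115 348.9928 ]]
blue ((591.1837158203125, -144.94039916992188), (111.66352081298828, 102.08618927001953), 0.5817818641662598) [[534.8365478515625, -94.46684265136719], [535.8731689453125, -196.5477752685547], [647.5308837890625, -195.41395568847656], [646.4942626953125, -93.33302307128906]]
plate [[ 665.89411781   94.35468038   12.        ]
 [ 664.58625451 -204.18742799   12.        ]
 [ 514.57968347 -204.29870143   12.        ]
 [ 514.06967193   94.03691643   12.        ]] ((590.2369995117188, -55.04461669921875), (151.82472229003906, 298.5393981933594), 0.09794800728559494) [ 0.58978243 -0.05502363  0.012     ]
fixed [[642.94440598  40.28411886  62.        ]
 [642.68554125  14.58930642  62.        ]
 [533.43057625  12.01537708  62.        ]
 [533.34747935  39.52202219  62.        ]] ((588.1875, 26.149747848510742), (109.70771789550781, 27.506561279296875), 0.3984071612358093) [0.588102   0.02660271 0.062     ]
red ((600.605712890625, -37.830543518066406), (1.4260883331298828, 4.80065393447876), 86.73646545410156) [[598.168701171875, -38.405784606933594], [602.9615478515625, -38.6790771484375], [603.042724609375, -37.25530242919922], [598.2498779296875, -36.98200988769531]]
knob top [[ 474.61816699 -201.49998869  114.        ]]
hub top [[ 591.00853175 -149.29797797   65.        ]]
```

```bash
python3 - <<'E'
from h import *
def tri(t,s):
    o1,d1=ray("top",[t]);o2,d2=ray("side",[s]);d1=d1[0];d2=d2[0]
    A=np.c_[d1,-d2];k=np.linalg.lstsq(A,o2-o1,rcond=None)[0];p=o1+k[0]*d1;q=o2+k[1]*d2;return ((p+q)*500).round(1),(np.linalg.norm(p-q)*1000).round(1)
c2=lambda x,y:np.array([x,y])/5.9+[235,170]
c3=lambda x,y:np.array([x,y])/6.5+[215,185]
c1=lambda x,y:np.array([x,y])/8+[140,215]
print("knob",tri(c2(711,410),c3(185,298)))
print("hub",tri(c2(562,195),c3(477,352)))
print("lugtop?",onplane("top",[c1(190,270)],.085)*1000)
# expected pixels of lug top & outline in c1/c3
o=np.array([.4833,.3266,.005]);M=R.from_euler("z",98.8,degrees=True).as_matrix()
L=np.array([[-.011,-.015,.08],[.001,-.015,.08],[.001,.015,.08],[-.011,.015,.08]])@M.T+o
print(((proj("top",L)-[140,215])*8).round(), ((proj("side",L)-[215,185])*6.5).round())
B=np.array([[-.013,-.055,.05],[-.013,.055,.05],[-.013,.055,0],[-.013,-.055,0]])@M.T+o
print(((proj("top",B)-[140,215])*8).round(), ((proj("side",B)-[215,185])*6.5).round())
s=manip.state();T=R.from_euler("xyz",s["ee_rot"],degrees=True).as_matrix();print(T.round(3))
# fixed/clamp in side
o=np.array([.5895,-.055,0]);M=R.from_euler("z",90.2,degrees=True).as_matrix()
def clp(*p): return np.array(p)@M.T+o
pts=clp([-.15,-.075,.012],[-.15,.075,.012],[.15,-.075,.012],[.15,.075,.012],[.015,-.0565,.03],[.145,-.0565,.03],[.015,.0565,.03],[.145,.0565,.03])
print(((proj("top",pts)-[235,170])*5.9).round(), ((proj("side",pts)-[215,185])*6.5).round())
E
```

```text
knob (array([ 476. , -201.7,  112.5]), np.float64(2.2))
hub (array([ 592.4, -148.7,   68.3]), np.float64(4.4))
lugtop? [[480.04743293 314.66111521  85.        ]]
[[181. 213.]
 [146. 220.]
 [158. 306.]
 [193. 299.]] [[302.   4.]
 [300.  -2.]
 [250.  -1.]
 [251.   5.]]
[[194. 117.]
 [238. 424.]
 [273. 439.]
 [230. 144.]] [[368.  52.]
 [184.  55.]
 [185. 135.]
 [366. 130.]]
[[-0.001  0.422 -0.907]
 [ 0.002 -0.907 -0.422]
 [-1.    -0.002  0.   ]]
[[646.  77.]
 [674. 366.]
 [ 56. 107.]
 [ 67. 398.]
 [326. 118.]
 [ 65. 131.]
 [340. 340.]
 [ 73. 354.]] [[649. 541.]
 [279. 533.]
 [596. 264.]
 [308. 258.]
 [579. 336.]
 [563. 235.]
 [337. 331.]
 [344. 230.]]
```

```bash
python3 - <<'E'
from h import *
im=cv2.imread("pics/top0.png")
S=12
o=np.array([.4833,.3266,.005]);M=R.from_euler("z",98.8,degrees=True).as_matrix()
a=cv2.resize(im[220:275,150:190],None,fx=S,fy=S,interpolation=cv2.INTER_CUBIC)
a=np.clip(a.astype(float)*1.5,0,255).astype(np.uint8)
b=a.copy()
for z,col in((.08,(0,255,0)),(.05,(0,0,255))):
    L=np.array([[-.011,-.015,z],[.001,-.015,z],[.001,.015,z],[-.011,.015,z]])@M.T+o
    cv2.polylines(b,[((proj("top",L)-[150,220]+.5)*S-.5).round().astype(int)],True,col,1)
cv2.imwrite("pics/ov.png",np.hstack([a,b])[:600])
E
```

```text
(no output)
```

View pics/ov.png

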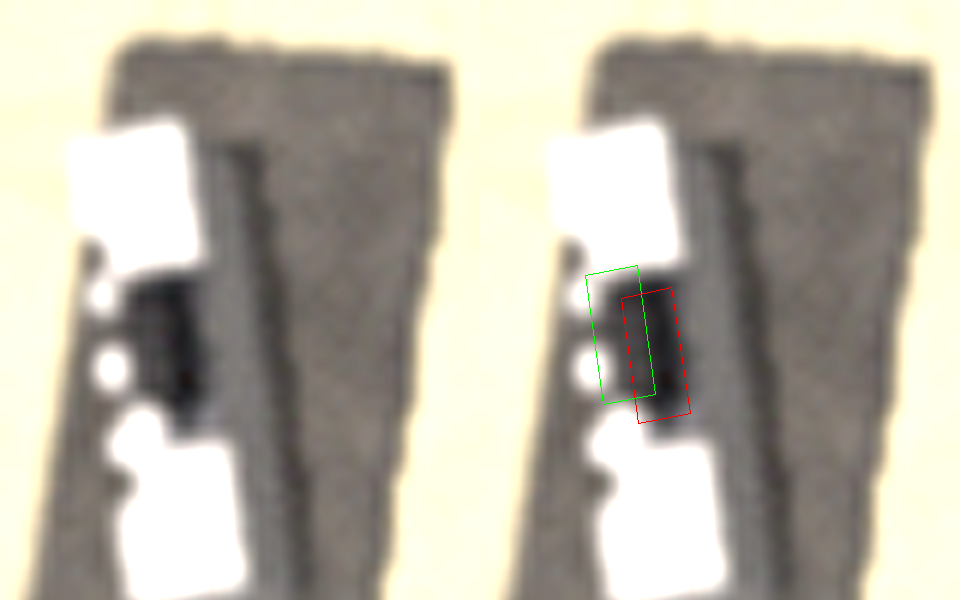

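```bash
cat >> h.py <<'E'
def mv(p,ang):
    """tool shift and rotvec from measured pose to TCP p, tool x down, tool y at world angle ang"""
    s=manip.state();T=R.from_euler("xyz",s["ee_rot"],degrees=True)
    a=np.radians(ang);X=np.array([0,0,-1.]);Y=np.array([np.cos(a),np.sin(a),0]);G=R.from_matrix(np.c_[X,Y,np.cross(X,Y)])
    d=T.inv().apply(np.array(p)-s["tool_pos"]);r=(T.inv()*G).as_rotvec(degrees=True)
    print("t %.2f pos %s F %s w %.3f -> d %s r %s"%(s["t"],s["tool_pos"].round(4),s["force"].round(1),s["width"],d.round(4),r.round(2)))
E
python3 - <<'E'
from h import *
mv([.5,-.2,.25],-75)
E
```

```text
t 0.10 pos [ 0.2636 -0.5661  0.2555] F [-0.5 -0.   0.4] w 1.001 -> d [ 0.0059 -0.232  -0.3689] r [9.97 0.02 0.1 ]
```

play_rows:
  deltas:
    - [0,-0.02,-0.032,1,0,0,1]
    - [0,-0.045,-0.072,2,0,0,1]
    - [0,-0.07,-0.112,4,0,0,1]
    - [0.0,-0.095,-0.151,6,0,0,1]
    - [0.0,-0.12,-0.19,8,0,0,1]

```text
t: 0.6
tool_pos: [0.386, -0.3758, 0.2561]
ee_rot: [-75.9, 90.0, 121.0]
force: [0.6, 0.2, -0.4]
width: 1.001
```

```bash
python3 - <<'E'
from h import *
mv([.5,-.1,.25],-78)
E
```

```text
t 0.60 pos [ 0.386  -0.3758  0.2561] F [ 0.6  0.2 -0.4] w 1.001 -> d [ 0.0062 -0.2308 -0.1891] r [4.88 0.01 0.03]
```

play_rows:
  deltas:
    - [0,-0.035,-0.03,1,0,0,1]
    - [0,-0.073,-0.06,2,0,0,1]
    - [0,-0.111,-0.09,3,0,0,1]
    - [0.0,-0.15,-0.12,4,0,0,1]
    - [0.0,-0.189,-0.15,5,0,0,1]

```text
t: 1.1
tool_pos: [0.474, -0.1512, 0.2561]
ee_rot: [-12.3, 90.0, 179.6]
force: [1.4, -0.6, -0.4]
width: 1.0
```

```bash
python3 - <<'E'
from h import *
mv([.484,.32,.18],-81.2)
E
```

```text
t 1.10 pos [ 0.474  -0.1512  0.2561] F [ 1.4 -0.6 -0.4] w 1.000 -> d [ 0.0761 -0.4589 -0.1071] r [3.12 0.02 0.  ]
```

play_rows:
  deltas:
    - [0,-0.044,-0.01,1,0,0,1]
    - [0,-0.088,-0.02,2,0,0,1]
    - [0,-0.132,-0.03,3,0,0,1]
    - [0.0,-0.176,-0.041,3,0,0,1]
    - [0.0,-0.22,-0.051,3,0,0,1]

```text
t: 1.6
tool_pos: [0.4777, 0.0746, 0.2561]
ee_rot: [28.1, 90.0, -142.9]
force: [0.7, 0.2, 0.8]
width: 1.001
```

play_rows:
  deltas:
    - [0,-0.044,-0.01,0,0,0,1]
    - [0.01,-0.088,-0.02,0,0,0,1]
    - [0.025,-0.132,-0.03,0,0,0,1]
    - [0.04,-0.176,-0.041,0,0,0,1]
    - [0.055,-0.21,-0.051,0,0,0,1]

```text
t: 2.1
tool_pos: [0.4949, 0.2917, 0.2004]
ee_rot: [-81.3, 89.9, 107.8]
force: [0.1, -0.3, 0.1]
width: 1.001
```

```bash
python3 - <<'E'
from h import *
mv([.4835,.32,.15],-81.2)
for n in("top","side"):
    im=manip.read_camera(n);cv2.imwrite(f"pics/{n}1.png",im[:,:,::-1])
a=cv2.imread("pics/top1.png");b=cv2.imread("pics/side1.png")
A=cv2.resize(a[180:290,110:220],None,fx=4.5,fy=4.5,interpolation=cv2.INTER_CUBIC)
B=cv2.resize(b[140:230,190:280],(495,495),interpolation=cv2.INTER_CUBIC)
cv2.imwrite("pics/p1.png",cv2.resize(np.hstack([A,B]),(800,400)))
mv([.4835,.32,.15],-81.2)
E
```

```text
t 2.10 pos [0.4949 0.2917 0.2004] F [ 0.1 -0.3  0.1] w 1.001 -> d [ 0.0505 -0.0297  0.0067] r [0.33 0.01 0.07]
t 2.20 pos [0.4935 0.2951 0.1989] F [-1.2 -0.8  0.3] w 0.998 -> d [ 0.0491 -0.0261  0.0056] r [0.69 0.13 0.22]
```

View pics/p1.png

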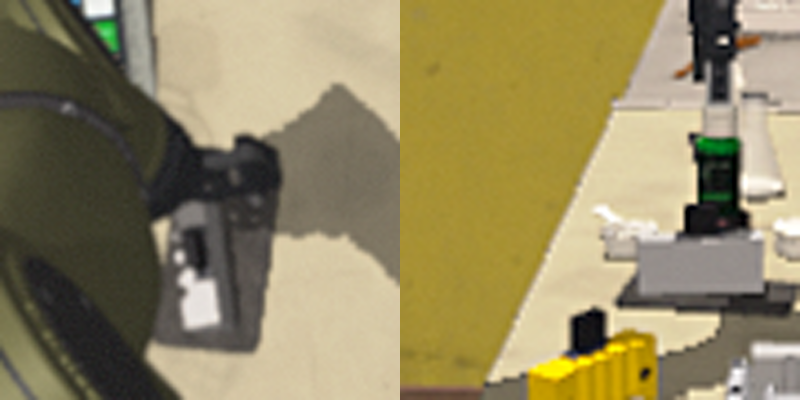

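play_rows:
  deltas:
    - [0.015,-0.013,0.003,0.5,0,0,1]
    - [0.04,-0.025,0.006,0.5,0,0,1]
    - [0.07,-0.025,0.006,0.5,0,0,1]
    - [0.1,-0.025,0.006,0.5,0,0,1]
    - [0.1,-0.025,0.006,0.5,0,0,1]

```text
t: 2.7
tool_pos: [0.4834, 0.3096, 0.0979]
ee_rot: [29.7, 89.5, -141.9]
force: [-0.2, 0.3, 0.4]
width: 0.998
```

```bash
python3 - <<'E'
from h import *
mv([.4835,.32,.085],-81.2)
im=manip.read_camera("side");cv2.imwrite("pics/s2.png",cv2.resize(im[140:230,190:280,::-1],(600,600),interpolation=cv2.INTER_CUBIC))
E
```

```text
t 2.70 pos [0.4834 0.3096 0.0979] F [-0.2  0.3  0.4] w 0.998 -> d [ 0.0129 -0.0103 -0.0017] r [-0.34  0.41 -0.23]
```

View pics/s2.png

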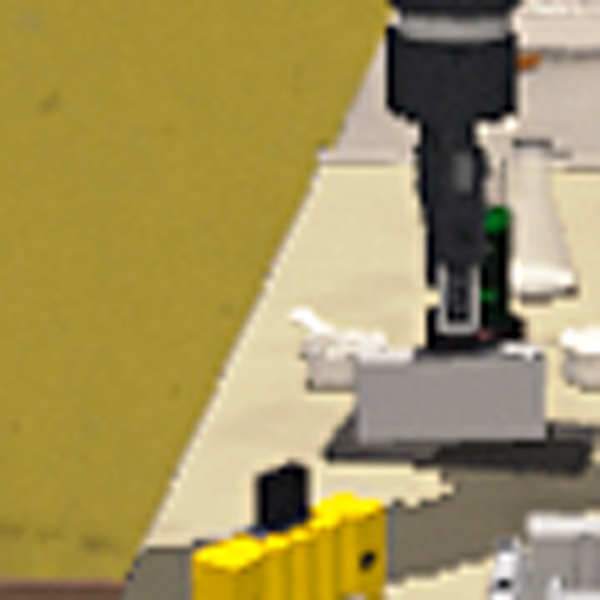

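play_rows:
  deltas:
    - [0.006,-0.01,0,0,0,0,1]
    - [0.012,-0.01,0,0,0,0,1]
    - [0.012,-0.01,0,0,0,0,1]

```text
t: 3.05
tool_pos: [0.4842, 0.3225, 0.0896]
ee_rot: [-128.8, 90.0, 59.7]
force: [-0.8, -0.4, -0.3]
width: 0.999
```

```bash
python3 - <<'E'
from h import *
mv([.4835,.32,.085],-81.2)
E
```

```text
t 3.05 pos [0.4842 0.3225 0.0896] F [-0.8 -0.4 -0.3] w 0.999 -> d [0.0046 0.0024 0.0011] r [-0.27 -0.03  0.03]
```

play_rows:
  deltas:
    - [0.003,0.002,0,0,0,0,1]
    - [0.003,0.002,0,0,0,0,-0.5]
    - [0.003,0.002,0,0,0,0,-1]
    - [0.003,0.002,0,0,0,0,-1]
    - [0.003,0.002,0,0,0,0,-1]
  grip_force: 60

```text
t: 3.55
tool_pos: [0.4848, 0.3198, 0.0864]
ee_rot: [-166.9, 90.0, 21.5]
force: [0.2, 0.3, -0.7]
width: 0.33
```

play_rows:
  deltas:
    - [0,0,0,0,0,0,-1]
    - [0,0,0,0,0,0,-1]
    - [0,0,0,0,0,0,-1]

```text
t: 3.85
tool_pos: [0.4847, 0.3201, 0.0865]
ee_rot: [-135.0, 90.0, 53.5]
force: [-0.5, 0.4, 2.5]
width: 0.125
```

play_rows:
  deltas:
    - [0,0,0,0,0,0,-1]
    - [-0.01,0,0,0,0,0,-1]
    - [-0.03,0,0,0,0,0,-1]
    - [-0.06,0,0,0,0,0,-1]
    - [-0.09,0,0,0,0,0,-1]

```text
t: 4.35
tool_pos: [0.4837, 0.3188, 0.1766]
ee_rot: [34.7, 89.8, -136.8]
force: [0.8, 0.2, -4.9]
width: 0.127
```

```bash
python3 - <<'E'
from h import *
mv([.55,.0,.22],-89.8)
im=manip.read_camera("side");cv2.imwrite("pics/s3.png",cv2.resize(im[120:240,190:320,::-1],(650,600),interpolation=cv2.INTER_CUBIC))
E
```

```text
t 4.35 pos [0.4837 0.3188 0.1766] F [ 0.8  0.2 -4.9] w 0.127 -> d [-0.0428  0.3252 -0.0185] r [ 8.26  0.14 -0.12]
```

View pics/s3.png

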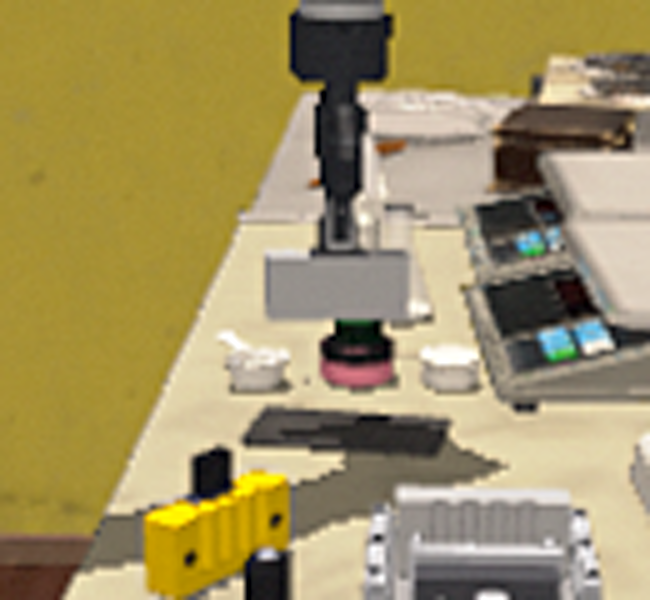

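play_rows:
  deltas:
    - [-0.02,0.02,-0.005,0,0,0,-1]
    - [-0.04,0.05,-0.01,1,0,0,-1]
    - [-0.04,0.085,-0.015,2,0,0,-1]
    - [-0.04,0.125,-0.02,3,0,0,-1]
    - [-0.04,0.165,-0.025,4,0,0,-1]

```text
t: 4.9
tool_pos: [0.5331, 0.1585, 0.216]
ee_rot: [27.9, 89.9, -147.7]
force: [-0.1, -0.7, -4.6]
width: 0.129
```

```bash
python3 - <<'E'
from h import *
mv([.591,-.020,.21],-89.8)
E
```

```text
t 4.90 pos [0.5331 0.1585 0.216 ] F [-0.1 -0.7 -4.6] w 0.129 -> d [ 0.0061  0.1825 -0.0439] r [ 4.26  0.08 -0.05]
```

play_rows:
  deltas:
    - [0,0.04,-0.01,1,0,0,-1]
    - [0,0.08,-0.02,2,0,0,-1]
    - [0,0.12,-0.03,3,0,0,-1]
    - [0,0.155,-0.04,4,0,0,-1]
    - [0,0.18,-0.044,4.3,0,0,-1]

```text
t: 5.4
tool_pos: [0.5916, -0.0198, 0.2158]
ee_rot: [70.6, 89.9, -109.4]
force: [1.3, 0.3, -4.3]
width: 0.128
```

play_rows:
  deltas:
    - [0,0,0,0,0,0,-1]
    - [0,0,0,0,0,0,-1]

```text
t: 5.6
tool_pos: [0.5906, -0.0166, 0.2156]
ee_rot: [3.2, 89.9, -176.7]
force: [-1.1, 0.7, -5.2]
width: 0.125
```

```bash
python3 - <<'E'
from h import *
mv([.591,-.020,.15],-89.8)
for n in("top","side"):
    im=manip.read_camera(n);cv2.imwrite(f"pics/{n}3.png",im[:,:,::-1])
a=cv2.imread("pics/top3.png");b=cv2.imread("pics/side3.png")
A=cv2.resize(a[160:260,225:375],(795,530),interpolation=cv2.INTER_CUBIC)
B=cv2.resize(b[160:280,230:350],(600,600),interpolation=cv2.INTER_CUBIC)
cv2.imwrite("pics/p3a.png",A);cv2.imwrite("pics/p3b.png",B)
E
```

```text
t 5.60 pos [ 0.5906 -0.0166  0.2156] F [-1.1  0.7 -5.2] w 0.125 -> d [ 0.0656  0.0034 -0.0005] r [-0.14  0.13 -0.01]
```

View pics/p3a.png

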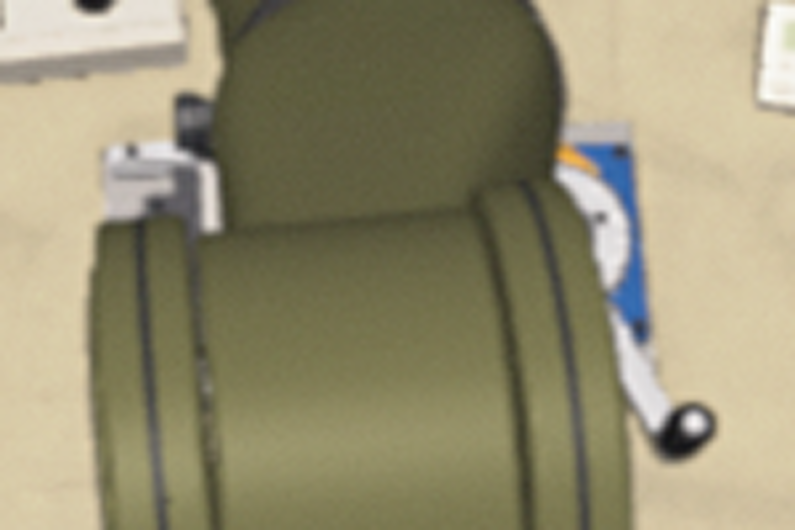

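View pics/p3b.png

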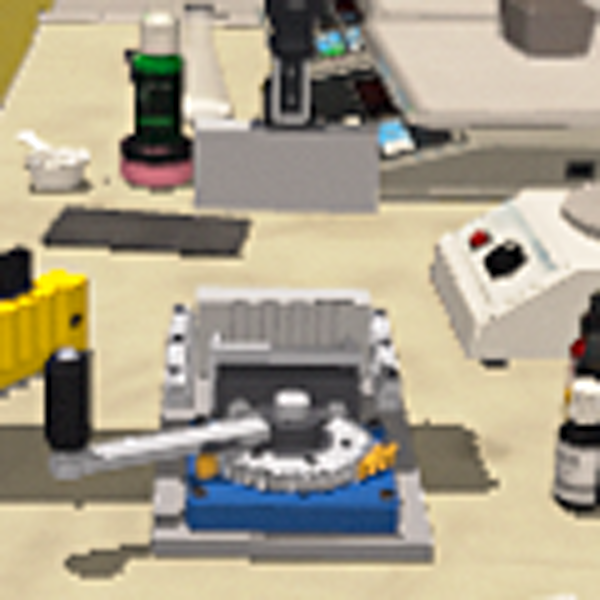

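play_rows:
  deltas:
    - [0.02,0.003,0,0,0,0,-1]
    - [0.045,0.003,0,0,0,0,-1]
    - [0.07,0.003,0,0,0,0,-1]
    - [0.09,0.003,0,0,0,0,-1]
    - [0.092,0.003,0,0,0,0,-1]

```text
t: 6.2
tool_pos: [0.5893, -0.0168, 0.1218]
ee_rot: [-8.2, 89.7, 172.1]
force: [-0.4, 0.4, -3.8]
width: 0.122
```

```bash
python3 - <<'E'
from h import *
mv([.591,-.020,.15],-89.8)
for n in("top","side"):
    im=manip.read_camera(n);cv2.imwrite(f"pics/{n}4.png",im[:,:,::-1])
a=cv2.imread("pics/top4.png");b=cv2.imread("pics/side4.png")
A=cv2.resize(a[160:260,225:375],(795,530),interpolation=cv2.INTER_CUBIC)
B=cv2.resize(b[200:270,250:325],(750,700)[0:2],interpolation=cv2.INTER_CUBIC)
cv2.imwrite("pics/p4a.png",A);cv2.imwrite("pics/p4b.png",B[:600])
E
```

```text
t 6.20 pos [ 0.5893 -0.0168  0.1218] F [-0.4  0.4 -3.8] w 0.122 -> d [-0.0282  0.0031 -0.0015] r [0.12 0.34 0.05]
```

View pics/p4b.png

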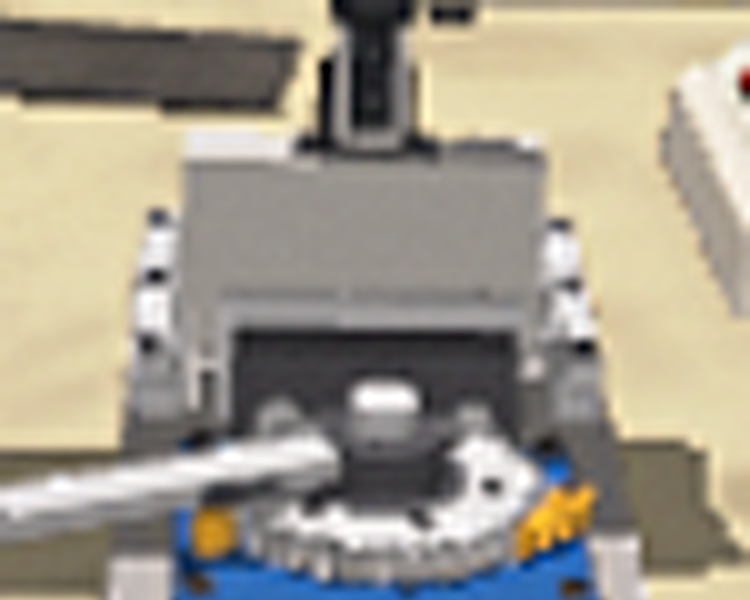

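View pics/p4a.png

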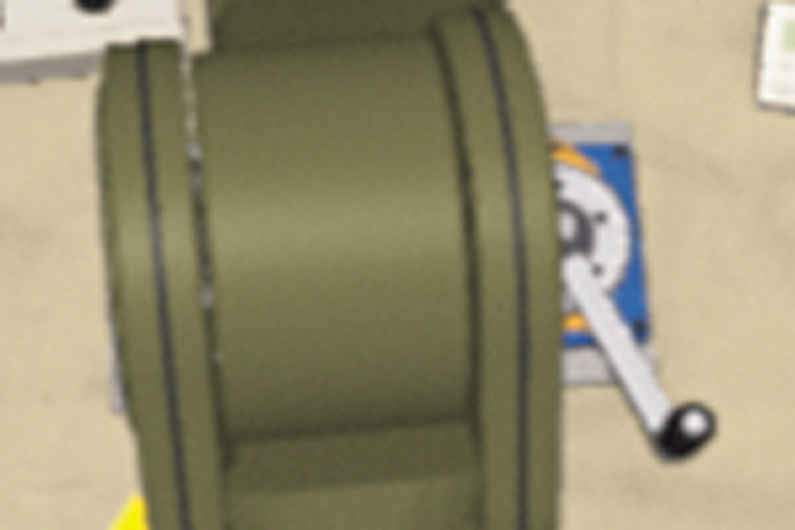

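```bash
python3 - <<'E'
from h import *
px=lambda *p:(np.array(p)+.5)/10-.5+[250,200]
w=onplane("side",px([157,217],[560,225],[155,275],[570,285],[148,343],[583,347]),.030)*1000;print(w.round(1),(w[::2]+w[1::2])/2)
w=onplane("top",(np.array([[88,109],[99,371],[193,100],[206,366],[296,97],[315,359]])+.5)/5.9-.5+[235,170],.030)*1000;print(w.round(1),(w[::2]+w[1::2])/2)
# block back face on vertical plane y
o,D=ray("side",px([183,160],[545,155],[185,290],[540,290]));k=(-.025-o[1])/D[:,1];print(((o+D*k[:,None])*1000).round(1))
# fixed half mating top corners side0 c3 coordinates
o,D=ray("side",(np.array([[350,213],[578,216]])+.5)/6.5-.5+[215,185]);k=(.041-o[1])/D[:,1];print(((o+D*k[:,None])*1000).round(1))
E
```

```text
[[523.8  81.   30. ]
 [658.2  82.4  30. ]
 [525.   29.9  30. ]
 [658.   29.7  30. ]
 [524.8 -25.3  30. ]
 [658.7 -20.5  30. ]] [[591.01089031  81.69660704  30.        ]
 [591.50215652  29.82598902  30.        ]
 [591.74520143 -22.89246186  30.        ]]
[[657.6  79.5  30. ]
 [524.5  78.5  30. ]
 [659.7  27.   30. ]
 [524.4  26.6  30. ]
 [658.8 -24.4  30. ]
 [525.2 -26.5  30. ]] [[591.06326189  78.99706038  30.        ]
 [592.05509914  26.77754601  30.        ]
 [591.9785789  -25.45359017  30.        ]]
[[534.6 -25.   90. ]
 [643.7 -25.   94.4]
 [535.9 -25.   47.7]
 [644.2 -25.   50.5]]
[[535.   41.   59.3]
 [647.5  41.   60.6]]
```

play_rows:
  deltas:
    - [0,0.002,-0.0015,0,-0.8,0,-1]
    - [0,0.003,-0.0035,0,-1.7,0,-1]
    - [0,0.003,-0.0035,0,-1.7,0,-1]

```text
t: 6.6
tool_pos: [0.5971, -0.022, 0.1257]
ee_rot: [0.4, 88.5, -179.5]
force: [0.7, -0.8, -4.8]
width: 0.128
```

```bash
python3 - <<'E'
from h import *
mv([.593,-.020,.095],-89.6)
im=manip.read_camera("side");b=im[:,:,::-1];cv2.imwrite("pics/side5.png",b)
B=cv2.resize(b[200:260,250:325],(750,600),interpolation=cv2.INTER_CUBIC)
cv2.imwrite("pics/p5b.png",B)
E
```

```text
t 6.60 pos [ 0.5971 -0.022   0.1257] F [ 0.7 -0.8 -4.8] w 0.128 -> d [ 0.0308 -0.002   0.0033] r [-0.25  1.49 -0.01]
```

View pics/p5b.png

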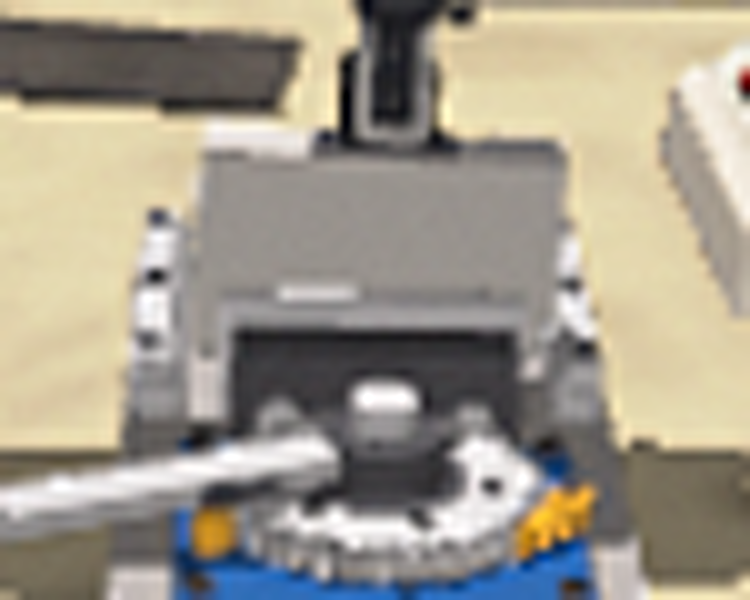

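play_rows:
  deltas:
    - [0,0,0,0,0,0,-1]
    - [0,0,0,0,0,0,-1]
    - [0,0,0,0,0,0,-1]

```text
t: 6.95
tool_pos: [0.5949, -0.0217, 0.1245]
ee_rot: [0.0, 88.3, -179.8]
force: [0.4, -1.3, -4.8]
width: 0.126
```

```bash
python3 - <<'E'
from h import *
mv([.593,-.020,.095],-89.6)
im=manip.read_camera("side");b=im[:,:,::-1];cv2.imwrite("pics/side6.png",b)
a=cv2.resize(b[200:260,250:325],(750,600),interpolation=cv2.INTER_CUBIC)
cv2.imwrite("pics/p6b.png",a)
g=cv2.cvtColor(a,cv2.COLOR_BGR2GRAY)
mv([.593,-.020,.095],-89.6)
E
```

```text
t 6.95 pos [ 0.5949 -0.0217  0.1245] F [ 0.4 -1.3 -4.8] w 0.126 -> d [ 0.0295 -0.0017  0.0011] r [-0.22  1.7   0.  ]
t 7.00 pos [ 0.595  -0.0217  0.1244] F [ 0.2  0.2 -4.9] w 0.126 -> d [ 0.0295 -0.0017  0.0011] r [-0.23  1.7   0.  ]
```

View pics/p6b.png

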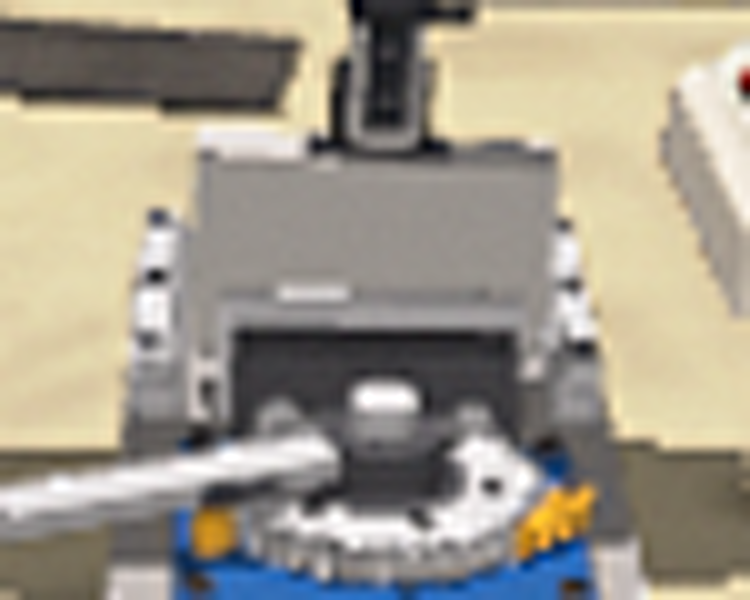

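```bash
python3 - <<'E'
from h import *
for f in(4,6):
    g=cv2.cvtColor(cv2.imread(f"pics/side{f}.png"),cv2.COLOR_BGR2GRAY)
    a=cv2.resize(g[205:240,262:312],None,fx=16,fy=16,interpolation=cv2.INTER_CUBIC);cv2.imwrite(f"pics/z{f}.png",np.clip(a*1.3,0,255).astype(np.uint8))
E
```

```text
(no output)
```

View pics/z4.png

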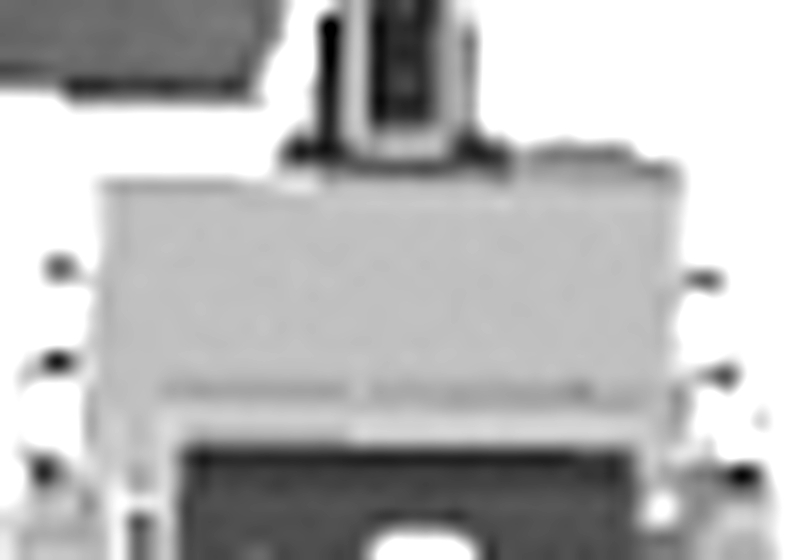

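View pics/z6.png

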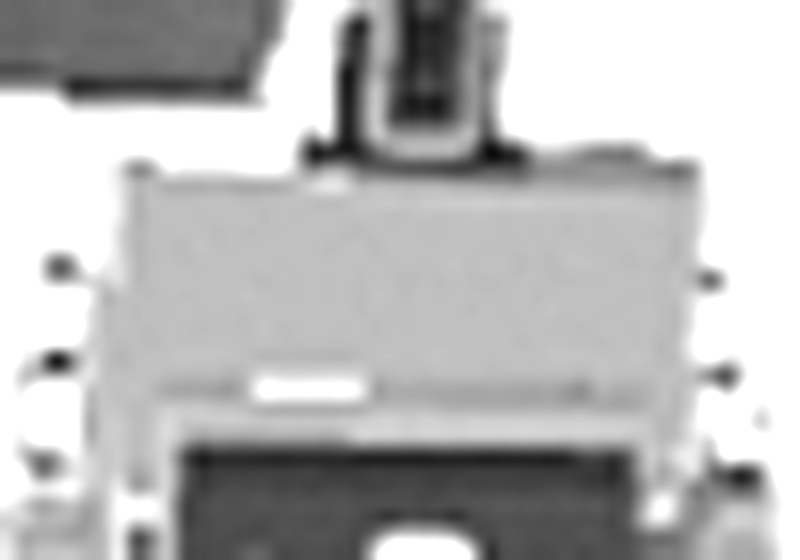

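```bash
python3 - <<'E'
from h import *
px=lambda *p:(np.array(p)+.5)/16-.5+[262,205]
for yb,p in((-.025,([103,185],[678,185])),(-.0297,([126,180],[697,190]))):
    o,D=ray("side",px(*p));k=(yb-o[1])/D[:,1];w=(o+D*k[:,None])*1000;print(w.round(1),w.mean(0))
E
```

```text
[[535.  -25.   88.3]
 [643.4 -25.   91.1]] [589.19129858 -25.          89.68041057]
[[539.4 -29.7  91.2]
 [646.6 -29.7  91.9]] [593.01986453 -29.7         91.53734817]
```

play_rows:
  deltas:
    - [0.004,-0.001,0.0013,0,0,0,-1]
    - [0.009,-0.001,0.0013,0,0,0,-1]
    - [0.014,-0.001,0.0013,0,0,0,-1]
    - [0.018,-0.001,0.0013,0,0,0,-1]
    - [0.02,-0.001,0.0013,0,0,0,-1]

```text
t: 7.5
tool_pos: [0.5928, -0.0207, 0.1036]
ee_rot: [0.1, 88.2, -179.7]
force: [-0.8, -0.0, -4.1]
width: 0.126
```

play_rows:
  deltas:
    - [0.002,0,0,0,0,0,-1]
    - [0.004,0,0,0,0,0,-1]
    - [0.004,0,0,0,0,0,-1]

```text
t: 7.8
tool_pos: [0.5939, -0.0207, 0.1004]
ee_rot: [0.1, 88.4, -179.8]
force: [1.9, 0.3, -4.0]
width: 0.126
```

```bash
python3 - <<'E'
from h import *
mv([.593,-.020,.095],-89.6)
im=manip.read_camera("side");b=im[:,:,::-1];cv2.imwrite("pics/side7.png",b)
a=cv2.resize(b[205:250,262:312],None,fx=13,fy=13,interpolation=cv2.INTER_CUBIC)
cv2.imwrite("pics/p7b.png",a)
E
```

```text
t 7.80 pos [ 0.5939 -0.0207  0.1004] F [ 1.9  0.3 -4. ] w 0.126 -> d [ 0.0054 -0.0007  0.0007] r [-0.23  1.6   0.  ]
```

View pics/p7b.png

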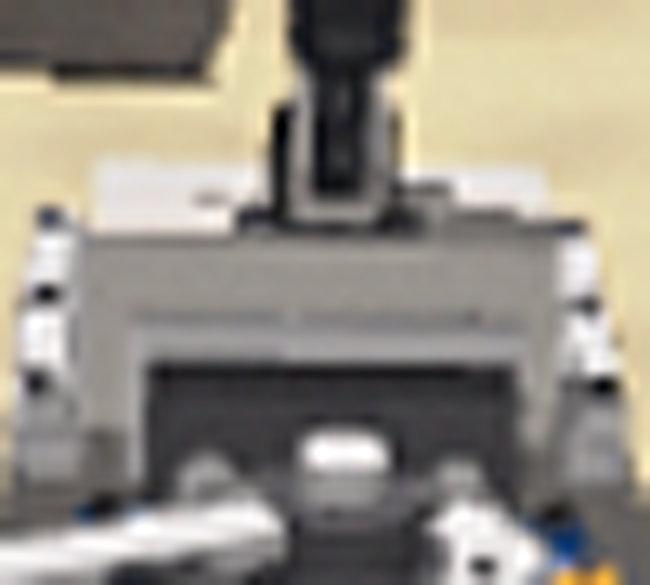

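play_rows:
  deltas:
    - [0.002,0,0,0,0,0,-1]
    - [0.004,0,0,0,0,0,-1]
    - [0.005,0,0,0,0,0,-1]

```text
t: 8.15
tool_pos: [0.5937, -0.0207, 0.0955]
ee_rot: [-0.0, 88.4, -179.9]
force: [2.6, 0.3, -2.1]
width: 0.127
```

play_rows:
  deltas:
    - [0.001,0,0,0,0,0,-1]
    - [0.002,0,0,0,0,0,-1]
    - [0.002,0,0,0,0,0,-1]

```text
t: 8.45
tool_pos: [0.5933, -0.0207, 0.0944]
ee_rot: [0.1, 88.4, -179.8]
force: [0.1, 0.0, 5.1]
width: 0.127
```

play_rows:
  deltas:
    - [0,0,0,0,0,0,-0.5]
    - [0,0,0,0,0,0,-0.3]
    - [0,0,0,0,0,0,0]
    - [0,0,0,0,0,0,0]

```text
t: 8.85
tool_pos: [0.5924, -0.0208, 0.0931]
ee_rot: [0.2, 88.2, -179.6]
force: [0.0, 0.0, 0.6]
width: 0.496
```

play_rows:
  deltas:
    - [-0.015,0,0,0,0,0,0]
    - [-0.045,0,0,0,0,0,0]
    - [-0.085,0,0,0,0,0,0]
    - [-0.11,0.02,0,0,0.5,0,0]
    - [-0.11,0.06,0.015,0,1.5,0,0]

```text
t: 9.35
tool_pos: [0.5868, -0.077, 0.2089]
ee_rot: [-166.5, 89.4, 14.1]
force: [0.8, -0.4, -0.6]
width: 0.5
```

```bash
python3 - <<'E'
from h import *
mv([.477,-.200,.19],-89.6)
im=manip.read_camera("side");b=im[:,:,::-1];cv2.imwrite("pics/side8.png",b)
a=cv2.resize(b[195:275,225:325],None,fx=7,fy=7,interpolation=cv2.INTER_CUBIC)
cv2.imwrite("pics/p8b.png",a)
E
```

```text
t 9.35 pos [ 0.5868 -0.077   0.2089] F [ 0.8 -0.4 -0.6] w 0.500 -> d [0.0175 0.1219 0.1112] r [ 0.19 -0.56  0.14]
```

View pics/p8b.png

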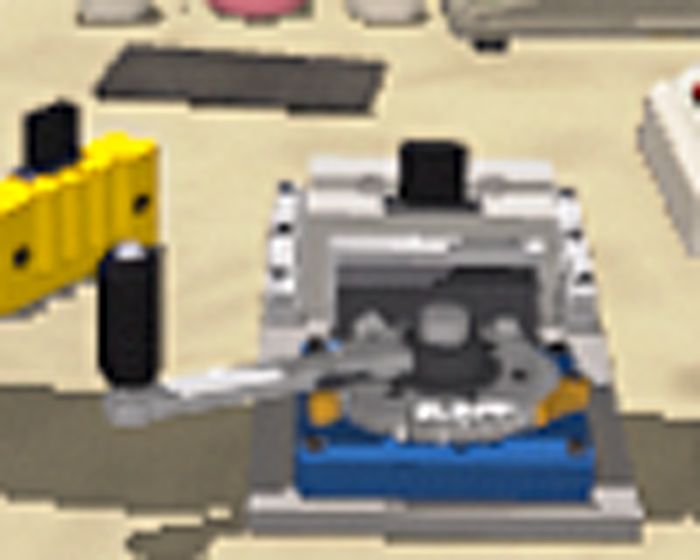

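```bash
python3 - <<'E'
from h import *
p=lambda x,y:(np.array([[x,y]])+.5)/5.9-.5+[235,170]
for z in(.04,.045,.05): print("wheel",z,onplane("top",p(555,210),z)*1000)
for z in(.065,.07,.075): print("hub",z,onplane("top",p(562,195),z)*1000)
for z in(.114,): print("knob",z,onplane("top",p(711,410),z)*1000)
# fresh top picture now for knob
im=manip.read_camera("top");cv2.imwrite("pics/top8.png",im[:,:,::-1])
cv2.imwrite("pics/p8a.png",cv2.resize(im[220:260,320:375,::-1],None,fx=14,fy=14,interpolation=cv2.INTER_CUBIC))
cv2.imwrite("pics/p8c.png",cv2.resize(cv2.imread("pics/side8.png")[220:260,230:300],None,fx=11,fy=11,interpolation=cv2.INTER_CUBIC))
E
```

```text
wheel 0.04 [[ 591.53607062 -147.72537517   40.        ]]
wheel 0.045 [[ 590.23175641 -147.03236954   45.        ]]
wheel 0.05 [[ 588.9274422  -146.33936391   50.        ]]
hub 0.065 [[ 592.28233763 -148.21806924   65.        ]]
hub 0.07 [[ 590.94612719 -147.50769442   70.        ]]
hub 0.075 [[ 589.60991675 -146.7973196    75.        ]]
knob 0.114 [[ 475.79107782 -200.49688911  114.        ]]
```

View pics/p8a.png

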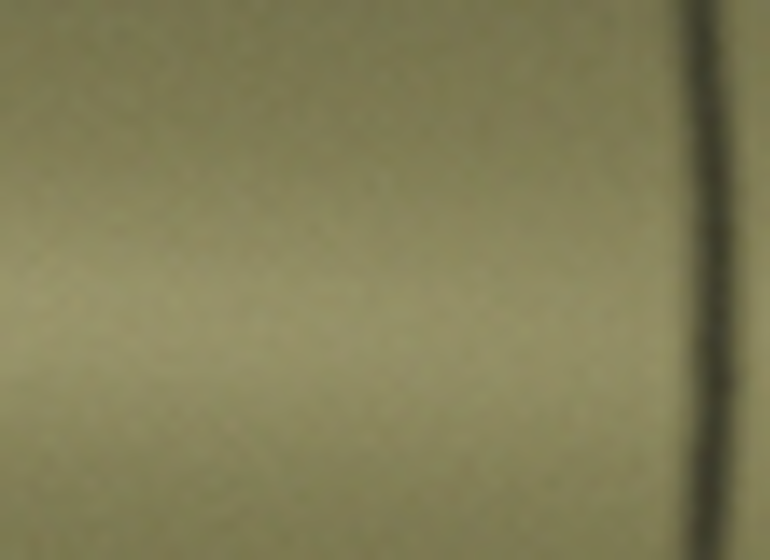

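View pics/p8c.png

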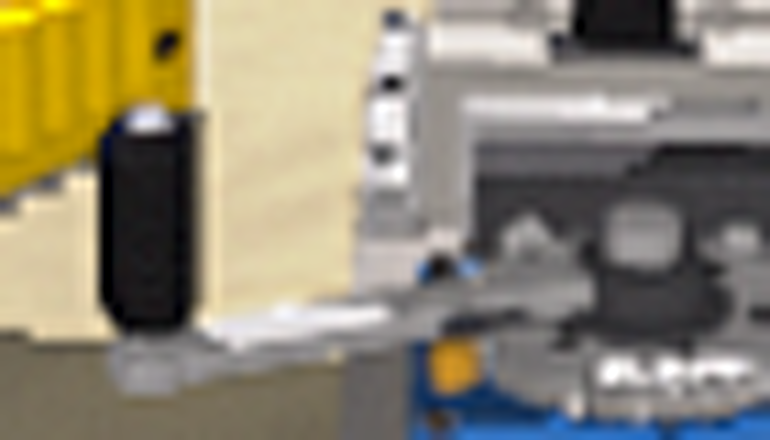

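```bash
python3 - <<'E'
from h import *
o,D=ray("side",[[230+150.5/11-.5,220+118.5/11-.5]])
k=(-.2005-o[1])/D[:,1];print((o+D*k)*1000)
o,D=ray("side",[[230+150.5/11-.5,220+215.5/11-.5]])
k=(-.2005-o[1])/D[:,1];print((o+D*k)*1000)
mv([.4755,-.2005,.19],-100)
E
```

```text
[[ 476.21968584 -200.5         113.76292513]]
[[ 476.07402052 -200.5          89.14554238]]
t 9.45 pos [ 0.579  -0.0889  0.2059] F [-0.1 -1.7 -0.5] w 0.500 -> d [0.017  0.1121 0.1027] r [ 9.63  0.17 -0.39]
```

play_rows:
  deltas:
    - [0,0.025,0.022,2,0,0,1]
    - [0,0.052,0.047,4,0,0,1]
    - [0.005,0.08,0.073,6,0,0,1]
    - [0.012,0.102,0.094,8,0,0,1]
    - [0.017,0.112,0.1025,9.6,0,0,1]

```text
t: 9.95
tool_pos: [0.4761, -0.1959, 0.1876]
ee_rot: [23.8, 89.7, -166.0]
force: [0.6, 0.5, -0.1]
width: 0.998
```

play_rows:
  deltas:
    - [0,0,0,0,0,0,1]
    - [0,0,0,0,0,0,1]
    - [0,0,0,0,0,0,1]

```text
t: 10.25
tool_pos: [0.481, -0.1914, 0.1875]
ee_rot: [-21.1, 89.9, 149.7]
force: [0.3, 0.3, -0.0]
width: 1.0
```

```bash
python3 - <<'E'
from h import *
mv([.476,-.2005,.099],-100)
E
```

```text
t 10.25 pos [ 0.481  -0.1914  0.1875] F [ 0.3  0.3 -0. ] w 1.000 -> d [0.0885 0.0099 0.0033] r [0.76 0.08 0.03]
```

play_rows:
  deltas:
    - [0.015,0.007,0.003,0.7,0,0,1]
    - [0.035,0.0098,0.0033,0.7,0,0,1]
    - [0.06,0.0098,0.0033,0.7,0,0,1]
    - [0.08,0.0098,0.0033,0.7,0,0,1]
    - [0.087,0.0098,0.0033,0.7,0,0,1]

```text
t: 10.75
tool_pos: [0.4744, -0.2005, 0.0986]
ee_rot: [-7.7, 89.7, 162.3]
force: [-0.8, 1.0, 0.8]
width: 1.001
```

play_rows:
  deltas:
    - [0,0,0,0,0,0,1]
    - [0,0,0,0,0,0,1]

```text
t: 10.95
tool_pos: [0.4749, -0.2019, 0.1008]
ee_rot: [17.9, 89.9, -172.2]
force: [0.0, 0.3, -1.2]
width: 0.997
```

```bash
python3 - <<'E'
from h import *
mv([.476,-.2005,.099],-100)
im=manip.read_camera("side");b=im[:,:,::-1];cv2.imwrite("pics/side9.png",b)
cv2.imwrite("pics/p9.png",cv2.resize(b[190:270,205:305],None,fx=7,fy=7,interpolation=cv2.INTER_CUBIC))
E
```

```text
t 10.95 pos [ 0.4749 -0.2019  0.1008] F [ 0.   0.3 -1.2] w 0.997 -> d [ 0.0018 -0.0016 -0.0009] r [-0.07  0.11 -0.04]
```

View pics/p9.png

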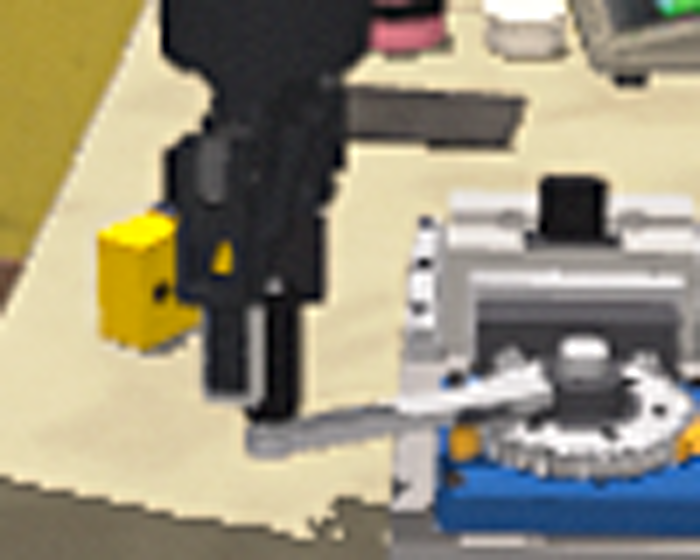

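play_rows:
  deltas:
    - [0,-0.0008,-0.0005,0,0,0,0]
    - [0,-0.0008,-0.0005,0,0,0,-1]
    - [0,-0.0008,-0.0005,0,0,0,-1]
    - [0,-0.0008,-0.0005,0,0,0,-1]
    - [0,-0.0008,-0.0005,0,0,0,-1]
  grip_force: 40

```text
t: 11.5
tool_pos: [0.4745, -0.2017, 0.1005]
ee_rot: [15.9, 89.8, -174.3]
force: [-0.9, -0.4, 3.9]
width: 0.281
```

play_rows:
  deltas:
    - [0,0,0,0,0,0,-1]
    - [0,0,0,0,0,0,-1]
    - [0,0,0,0,0,0,-1]

```text
t: 11.8
tool_pos: [0.4746, -0.2017, 0.1004]
ee_rot: [16.0, 89.8, -174.1]
force: [-0.3, 0.0, 5.3]
width: 0.28
```

```bash
cat >> h.py <<'E'
AX=np.array([.5925,-.146]);
def st(th=None):
    s=manip.state();T=R.from_euler("xyz",s["ee_rot"],degrees=True);v=s["tool_pos"][:2]-AX
    ph=np.degrees(np.arctan2(v[1],v[0]))%360;u=v/np.linalg.norm(v);tg=np.array([u[1],-u[0]])
    F=s["force"]
    print("t %.2f pos %s r %.1f phi %.1f Ftan(resist) %.1f Frad %.1f Fz %.1f w %.3f"%(s["t"],s["tool_pos"].round(4),np.linalg.norm(v)*1e3,ph,-F[:2]@tg,F[:2]@u,F[2],s["width"]))
    return s,T
def arc(phis,r=.130,z=None,off=(0,0)):
    """tool-frame shifts from measured pos for knob angles phi (deg)"""
    s,T=st()
    for p in phis:
        q=np.r_[AX+r*np.array([np.cos(np.radians(p)),np.sin(np.radians(p))]),s["tool_pos"][2] if z is None else z]
        print(p,T.inv().apply(q-s["tool_pos"]).round(4))
E
python3 -c "
from h import *
arc([200,195,190,185,180])"
```

```text
t 11.80 pos [ 0.4746 -0.2017  0.1004] r 130.4 phi 205.3 Ftan(resist) -0.1 Frad 0.2 Fz 5.3 w 0.280
200 [ 0.     -0.0103  0.0061]
195 [ 0.     -0.0204  0.0114]
190 [ 0.     -0.0308  0.0158]
185 [ 0.     -0.0416  0.0192]
180 [ 0.     -0.0527  0.0217]
```

play_rows:
  deltas:
    - [0,-0.005,0.003,0,0,0,-1]
    - [0,-0.0103,0.0061,0,0,0,-1]
    - [0,-0.0204,0.0114,0,0,0,-1]
    - [0,-0.0308,0.0158,0,0,0,-1]
    - [0,-0.0416,0.0192,0,0,0,-1]

```text
t: 12.3
tool_pos: [0.4629, -0.1573, 0.1004]
ee_rot: [30.2, 89.8, -160.0]
force: [0.3, -1.3, 5.0]
width: 0.275
```

```bash
python3 -c "
from h import *
arc([180,175,170,165,160])"
```

```text
t 12.30 pos [ 0.4629 -0.1573  0.1004] r 130.1 phi 185.0 Ftan(resist) 1.3 Frad -0.2 Fz 5.0 w 0.275
180 [-0.     -0.0111  0.0024]
175 [-0.     -0.0223  0.0039]
170 [-0.     -0.0336  0.0044]
165 [-0.0001 -0.045   0.004 ]
160 [-0.0001 -0.0562  0.0025]
```

play_rows:
  deltas:
    - [0,-0.0111,0.0024,0,0,0,-1]
    - [0,-0.0223,0.0039,0,0,0,-1]
    - [0,-0.0336,0.0044,0,0,0,-1]
    - [0,-0.045,0.004,0,0,0,-1]
    - [0,-0.0562,0.0025,0,0,0,-1]

```text
t: 12.8
tool_pos: [0.4708, -0.1013, 0.1004]
ee_rot: [30.9, 89.9, -159.2]
force: [0.2, -2.1, 5.7]
width: 0.278
```

```bash
python3 -c "
from h import *
arc([155,150,145,140,135])"
```

```text
t 12.80 pos [ 0.4708 -0.1013  0.1004] r 129.6 phi 159.8 Ftan(resist) 1.9 Frad -0.9 Fz 5.7 w 0.278
155 [-0.     -0.0107 -0.002 ]
150 [-0.     -0.0215 -0.0054]
145 [-0.0001 -0.032  -0.0097]
140 [-0.0001 -0.0421 -0.0149]
135 [-0.0001 -0.0517 -0.0209]
```

play_rows:
  deltas:
    - [0,-0.0107,-0.002,0,0,0,-1]
    - [0,-0.0215,-0.0054,0,0,0,-1]
    - [0,-0.032,-0.0097,0,0,0,-1]
    - [0,-0.0421,-0.0149,0,0,0,-1]
    - [0,-0.0517,-0.0209,0,0,0,-1]

```text
t: 13.3
tool_pos: [0.4837, -0.0761, 0.1001]
ee_rot: [48.0, 87.6, -143.5]
force: [-32.1, -61.3, 25.6]
width: 0.28
```

```bash
python3 -c "
from h import *
arc([132,140,148,156,164])"
```

```text
t 13.30 pos [ 0.4837 -0.0761  0.1001] r 129.4 phi 147.3 Ftan(resist) 69.0 Frad -6.1 Fz 25.6 w 0.280
132 [-0.0014 -0.0305 -0.0161]
140 [-0.0007 -0.0152 -0.0064]
148 [0.0001 0.0013 0.0012]
156 [0.0008 0.0187 0.0063]
164 [0.0014 0.0366 0.009 ]
```

play_rows:
  deltas:
    - [0,0.033,0.0205,0,0,0,-1]

```text
t: 13.4
tool_pos: [0.4759, -0.0895, 0.1007]
ee_rot: [111.1, 89.4, -79.4]
force: [18.5, -5.9, -11.3]
width: 0.279
```

```bash
python3 -c "
from h import *
arc([150,155])
for n in('top','side'):
    b=manip.read_camera(n)[:,:,::-1];cv2.imwrite(f'pics/{n}10.png',b)
    y,x=(160,225) if n=='top' else (180,210)
    cv2.imwrite(f'pics/p10{n}.png',cv2.resize(b[y:y+95,x:x+125],None,fx=6.3,fy=6.3,interpolation=cv2.INTER_CUBIC))
"
```

```text
t 13.40 pos [ 0.4759 -0.0895  0.1007] r 129.5 phi 154.1 Ftan(resist) -2.7 Frad -19.2 Fz -11.3 w 0.279
150 [-0.0001 -0.0091 -0.0024]
155 [0.     0.0017 0.0009]
```

View pics/p10top.png

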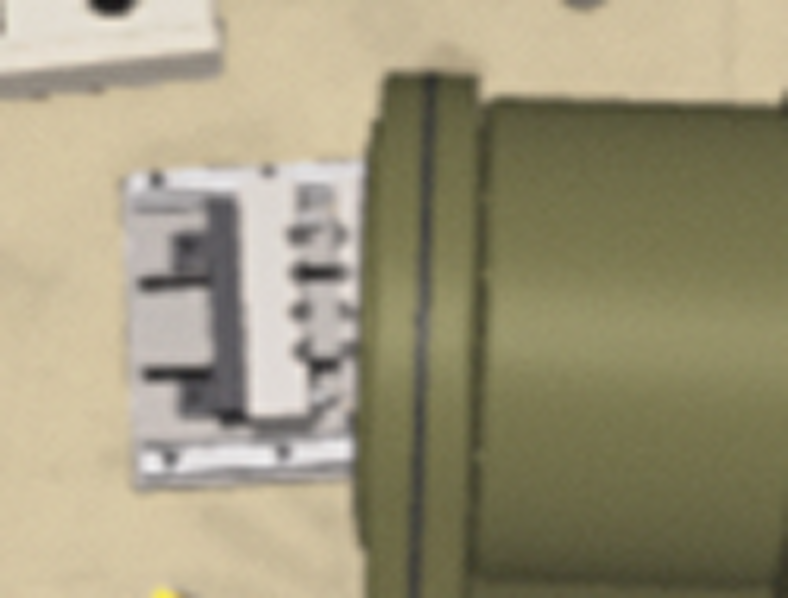

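View pics/p10side.png

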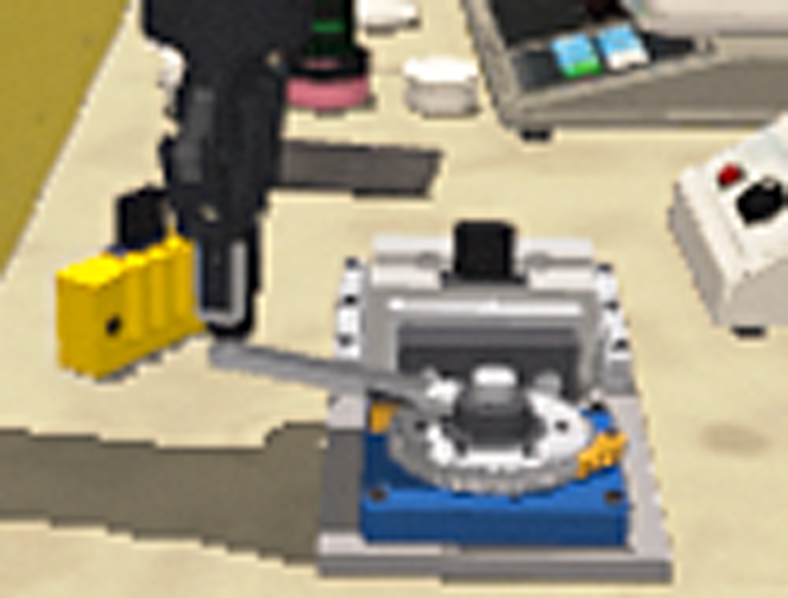

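```bash
python3 -c "
from h import *
s=manip.state();print(s['qpos'].round(1),s['joint_vel'].round(1),s['force'].round(1),s['torque'].round(2),s['tau'].round(1),s['ee_rot'])
st()
im=cv2.imread('pics/top0.png');hs=cv2.cvtColor(im,cv2.COLOR_BGR2HSV);m=cv2.inRange(hs[230:300,230:300],(22,120,80),(36,255,255))
c=max(cv2.findContours(m,0,1)[0],key=cv2.contourArea).reshape(-1,2)+[230,230]
w=onplane('top',c,.05);r=cv2.minAreaRect((w[:,:2]*1000).astype(np.float32));print(r,cv2.boxPoints(r))
b=cv2.imread('pics/top10.png');hs=cv2.cvtColor(b,cv2.COLOR_BGR2HSV);m=cv2.inRange(hs[230:300,230:300],(22,120,80),(36,255,255))
c=max(cv2.findContours(m,0,1)[0],key=cv2.contourArea).reshape(-1,2)+[230,230];print(cv2.boundingRect(c))
cv2.imwrite('pics/t10.png',b)
"
```

```text
[  4.   45.2   1.8 121.3  -3.6  13.2 -91.9] [-2.9  0.4 -5.2 -3.5 -1.4  2.6 -1.5] [ 7.3 -5.3 -0.6] [-0.97 -1.26  0.  ] [ -0.7 -46.9   0.4   0.6  -0.1   2.    0.2] [126.50583472  89.50309636 -64.1816942 ]
t 13.50 pos [ 0.4758 -0.0905  0.1005] r 129.2 phi 154.6 Ftan(resist) 1.7 Frad -8.9 Fz -0.6 w 0.276
((419.77490234375, 45.793888092041016), (111.9778060913086, 29.451841354370117), 54.98778533935547) [[375.59024     8.386322 ]
 [399.7122     -8.5117035]
 [463.95956    83.201454 ]
 [439.83762   100.09948  ]]
(246, 254, 37, 29)
```

View pics/t10.png

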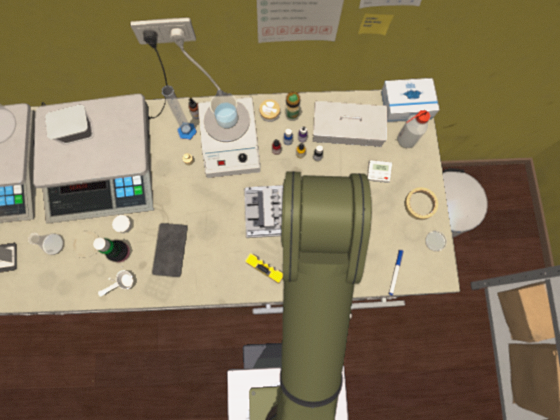

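```bash
python3 -c "
from h import *
b=cv2.imread('pics/top10.png')
cv2.imwrite('pics/z10.png',cv2.resize(b[180:240,240:290],None,fx=12,fy=10,interpolation=cv2.INTER_CUBIC))
b=cv2.imread('pics/side10.png')
cv2.imwrite('pics/z10s.png',cv2.resize(b[210:250,255:315],None,fx=13,fy=13,interpolation=cv2.INTER_CUBIC))
"
```

```text
(no output)
```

View pics/z10.png

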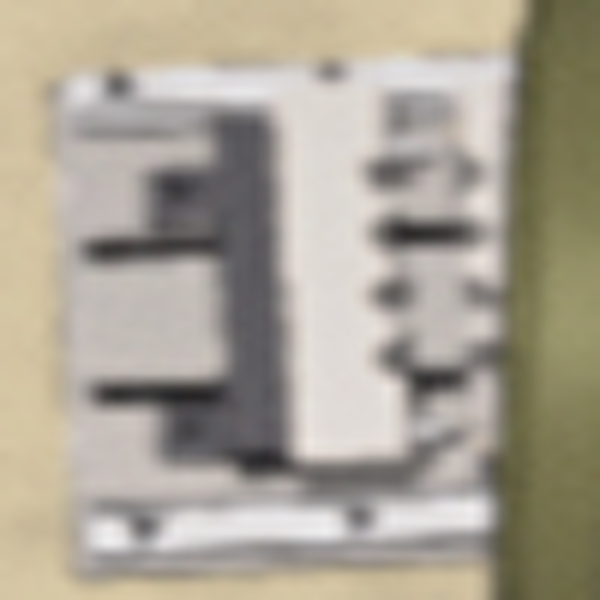

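View pics/z10s.png

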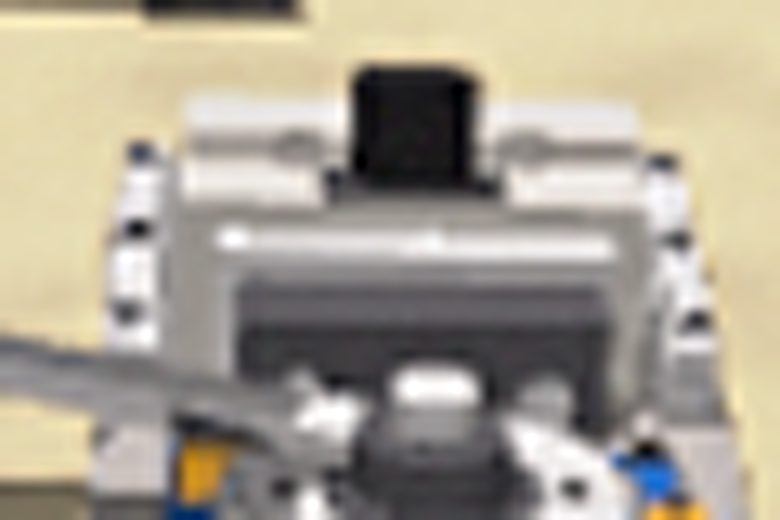

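I met a hard stop at knob bearing 148°, reading about 69 N at the wrist. That bearing fits a stroke of 77° only if the handle's parked end is near 225°, meaning it started about 20° into its stroke. I'll swing back gently to test this.

```bash
python3 -c "
from h import *
arc([160,167,174,181,188])"
```

```text
t 13.50 pos [ 0.4758 -0.0905  0.1005] r 129.2 phi 154.6 Ftan(resist) 1.7 Frad -8.9 Fz -0.6 w 0.276
160 [0.0001 0.0118 0.0033]
167 [0.0002 0.0276 0.0049]
174 [0.0003 0.0435 0.0046]
181 [0.0004 0.0592 0.0023]
188 [ 0.0005  0.0745 -0.0019]
```

play_rows:
  deltas:
    - [0,0.0118,0.0033,0,0,0,-1]
    - [0,0.0276,0.0049,0,0,0,-1]
    - [0,0.0435,0.0046,0,0,0,-1]
    - [0,0.0592,0.0023,0,0,0,-1]
    - [0,0.0745,-0.002,0,0,0,-1]

```text
t: 14.0
tool_pos: [0.4634, -0.1559, 0.1004]
ee_rot: [-14.9, 89.8, 155.0]
force: [-0.4, 2.8, 7.1]
width: 0.278
```

```bash
python3 -c "
from h import *
arc([194,199,204,207])"
```

```text
t 14.00 pos [ 0.4634 -0.1559  0.1004] r 129.4 phi 184.4 Ftan(resist) -2.8 Frad 0.2 Fz 7.1 w 0.278
194 [-0.      0.0207 -0.0066]
199 [-0.0001  0.0309 -0.0117]
204 [-0.0001  0.0406 -0.0176]
207 [-0.0001  0.0461 -0.0216]
```

play_rows:
  deltas:
    - [0,0.01,-0.002,0,0,0,-1]
    - [0,0.0207,-0.0066,0,0,0,-1]
    - [0,0.0309,-0.0117,0,0,0,-1]
    - [0,0.0406,-0.0176,0,0,0,-1]

```text
t: 14.4
tool_pos: [0.4737, -0.1987, 0.1004]
ee_rot: [-15.7, 89.8, 154.2]
force: [0.5, 1.5, 7.1]
width: 0.28
```

```bash
python3 -c "
from h import *
arc([206,208,210])"
```

```text
t 14.40 pos [ 0.4737 -0.1987  0.1004] r 130.0 phi 203.9 Ftan(resist) -1.2 Frad -1.0 Fz 7.1 w 0.280
206 [-0.      0.0039 -0.0027]
208 [-0.      0.0075 -0.0054]
210 [-0.      0.011  -0.0082]
```

play_rows:
  deltas:
    - [0,0.0039,-0.0027,0,0,0,-1]
    - [0,0.0055,-0.0038,0,0,0,-1]

```text
t: 14.6
tool_pos: [0.4768, -0.2055, 0.1004]
ee_rot: [-2.6, 89.9, 167.2]
force: [0.6, 0.9, 7.3]
width: 0.281
```

```bash
python3 -c "
from h import *
arc([206,208,210,212])"
```

```text
t 14.60 pos [ 0.4768 -0.2055  0.1004] r 130.1 phi 207.2 Ftan(resist) -0.6 Frad -0.9 Fz 7.3 w 0.281
206 [ 0.     -0.0023  0.0016]
208 [-0.      0.0014 -0.0011]
210 [-0.      0.0049 -0.004 ]
212 [-0.      0.0083 -0.007 ]
```

play_rows:
  deltas:
    - [0,0.0014,-0.0011,0,0,0,-1]
    - [0,0.0049,-0.004,0,0,0,-1]
    - [0,0.0083,-0.007,0,0,0,-1]

```text
t: 14.9
tool_pos: [0.4816, -0.214, 0.1004]
ee_rot: [-9.2, 89.8, 160.7]
force: [-0.9, 1.1, 7.6]
width: 0.277
```

```bash
python3 -c "
from h import *
arc([214,216,218,220,222])"
```

```text
t 14.90 pos [ 0.4816 -0.214   0.1004] r 130.1 phi 211.5 Ftan(resist) -1.4 Frad 0.2 Fz 7.6 w 0.277
214 [-0.      0.004  -0.0039]
216 [-0.      0.0072 -0.0071]
218 [-0.      0.0103 -0.0104]
220 [-0.0001  0.0133 -0.0139]
222 [-0.0001  0.0162 -0.0174]
```

play_rows:
  deltas:
    - [0,0.004,-0.0039,0,0,0,-1]
    - [0,0.0072,-0.0071,0,0,0,-1]
    - [0,0.0103,-0.0104,0,0,0,-1]
    - [0,0.0133,-0.0139,0,0,0,-1]

```text
t: 15.3
tool_pos: [0.4928, -0.2299, 0.1004]
ee_rot: [-3.3, 89.8, 166.6]
force: [-0.8, 0.6, 8.3]
width: 0.281
```

```bash
python3 -c "
from h import *
arc([222,224,212,205])"
```

```text
t 15.30 pos [ 0.4928 -0.2299  0.1004] r 130.3 phi 220.1 Ftan(resist) -1.0 Frad 0.2 Fz 8.3 w 0.281
222 [-0.      0.0025 -0.0036]
224 [-0.      0.0052 -0.0072]
212 [ 0.0001 -0.013   0.013 ]
205 [ 0.0001 -0.0254  0.0229]
```

The handle swings freely back to 220°, so the parked end is about 225° and 148° was the handle's own end stop. From now on I'll keep the stroke between 151° and 222°.

```bash
python3 -c "
from h import *
arc([216,211,206,201,196])"
```

```text
t 15.30 pos [ 0.4928 -0.2299  0.1004] r 130.3 phi 220.1 Ftan(resist) -1.0 Frad 0.2 Fz 8.3 w 0.281
216 [ 0.     -0.0065  0.0067]
211 [ 0.0001 -0.0147  0.0145]
206 [ 0.0001 -0.0235  0.0216]
201 [ 0.0001 -0.033   0.0279]
196 [ 0.0001 -0.0429  0.0333]
```

play_rows:
  deltas:
    - [0,-0.0065,0.0067,0,0,0,-1]
    - [0,-0.0147,0.0145,0,0,0,-1]
    - [0,-0.0235,0.0216,0,0,0,-1]
    - [0,-0.033,0.0279,0,0,0,-1]
    - [0,-0.0429,0.0333,0,0,0,-1]

```text
t: 15.8
tool_pos: [0.4679, -0.1823, 0.1004]
ee_rot: [29.0, 89.9, -161.2]
force: [0.6, -2.6, 5.1]
width: 0.275
```

```bash
python3 -c "
from h import *
arc([192,188,184,180,176])"
```

```text
t 15.80 pos [ 0.4679 -0.1823  0.1004] r 129.8 phi 196.2 Ftan(resist) 2.7 Frad 0.2 Fz 5.1 w 0.275
192 [-0.     -0.0087  0.0041]
188 [-0.     -0.0172  0.0072]
184 [-0.     -0.0259  0.0098]
180 [-0.     -0.0348  0.0117]
176 [-0.     -0.0438  0.013 ]
```

play_rows:
  deltas:
    - [0,-0.0087,0.0041,0,0,0,-1]
    - [0,-0.0172,0.0072,0,0,0,-1]
    - [0,-0.0259,0.0098,0,0,0,-1]
    - [0,-0.0348,0.0117,0,0,0,-1]
    - [0,-0.0438,0.013,0,0,0,-1]

```text
t: 16.3
tool_pos: [0.4635, -0.1369, 0.1004]
ee_rot: [46.2, 89.9, -143.9]
force: [3.2, -1.7, 4.5]
width: 0.276
```

```bash
python3 -c "
from h import *
arc([172,168,164,160,156,152])"
```

```text
t 16.30 pos [ 0.4635 -0.1369  0.1004] r 129.3 phi 176.0 Ftan(resist) 1.5 Frad -3.3 Fz 4.5 w 0.276
172 [-0.     -0.0089  0.0013]
168 [-0.     -0.018   0.0013]
164 [-0.     -0.027   0.0007]
160 [-0.     -0.036  -0.0005]
156 [-0.     -0.0449 -0.0024]
152 [-0.     -0.0536 -0.0049]
```

play_rows:
  deltas:
    - [0,-0.0089,0.0013,0,0,0,-1]
    - [0,-0.018,0.0013,0,0,0,-1]
    - [0,-0.027,0.0007,0,0,0,-1]

```text
t: 16.6
tool_pos: [0.4682, -0.1106, 0.1004]
ee_rot: [112.6, 89.9, -77.5]
force: [4.6, -3.8, 4.2]
width: 0.279
```

```bash
python3 -c "
from h import *
arc([160,156,152])"
```

```text
t 16.60 pos [ 0.4682 -0.1106  0.1004] r 129.3 phi 164.1 Ftan(resist) 2.4 Frad -5.4 Fz 4.2 w 0.279
160 [-0.     -0.0092 -0.0005]
156 [-0.     -0.0181 -0.0024]
152 [-0.     -0.0269 -0.0049]
```

play_rows:
  deltas:
    - [0,-0.0092,-0.0015,0,0,0,-1]
    - [0,-0.018,-0.0036,0,0,0,-1]
    - [0,-0.0265,-0.0062,0,0,0,-1]

```text
t: 16.9
tool_pos: [0.4784, -0.0859, 0.1004]
ee_rot: [63.3, 89.9, -126.9]
force: [3.3, -4.7, 5.2]
width: 0.276
```

```bash
python3 -c "
from h import *
arc([160,168,176,184,192],r=.1293)
b=manip.read_camera('top')[:,:,::-1];cv2.imwrite('pics/z11.png',cv2.resize(b[180:240,240:290],None,fx=12,fy=10,interpolation=cv2.INTER_CUBIC))
"
```

```text
t 16.90 pos [ 0.4784 -0.0859  0.1004] r 129.0 phi 152.2 Ftan(resist) 2.6 Frad -5.1 Fz 5.2 w 0.276
160 [0.     0.0169 0.0044]
168 [0.0001 0.0349 0.0063]
176 [0.0001 0.0529 0.0056]
184 [0.0001 0.0707 0.0024]
192 [ 0.0001  0.0878 -0.0032]
```

View pics/z11.png

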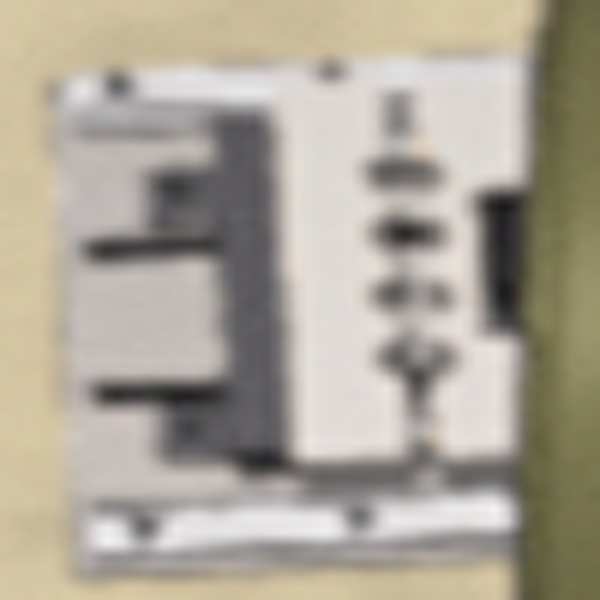

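The gap is down to about 5 mm and the halves are well aligned. I'll swing back for the next stroke.

play_rows:
  deltas:
    - [0,0.0085,0.0022,0,0,0,-1]
    - [0,0.025,0.0054,0,0,0,-1]
    - [0,0.043,0.006,0,0,0,-1]
    - [0,0.0618,0.004,0,0,0,-1]
    - [0,0.0793,-0.0004,0,0,0,-1]

```text
t: 17.45
tool_pos: [0.464, -0.1626, 0.1004]
ee_rot: [-20.1, 89.8, 149.9]
force: [3.3, 1.0, 7.1]
width: 0.277
```

```bash
python3 -c "
from h import *
arc([196,203,210,216,221])"
```

```text
t 17.45 pos [ 0.464  -0.1626  0.1004] r 129.6 phi 187.3 Ftan(resist) -0.5 Frad -3.4 Fz 7.1 w 0.277
196 [-0.      0.0183 -0.0069]
203 [-0.0001  0.0322 -0.0147]
210 [-0.0001  0.0449 -0.0241]
216 [-0.0002  0.0549 -0.0334]
221 [-0.0002  0.0624 -0.0419]
```

play_rows:
  deltas:
    - [0,0.0183,-0.0072,0,0,0,-1]
    - [0,0.0322,-0.015,0,0,0,-1]
    - [0,0.0449,-0.0244,0,0,0,-1]
    - [0,0.0549,-0.0337,0,0,0,-1]
    - [0,0.0624,-0.042,0,0,0,-1]

```text
t: 17.95
tool_pos: [0.4939, -0.2313, 0.1003]
ee_rot: [-13.7, 89.7, 156.2]
force: [-0.6, 2.2, 10.7]
width: 0.278
```

```bash
python3 -c "
from h import *
arc([216,211,206,201])"
```

```text
t 17.95 pos [ 0.4939 -0.2313  0.1003] r 130.4 phi 220.9 Ftan(resist) -2.0 Frad -1.0 Fz 10.7 w 0.278
216 [ 0.     -0.0076  0.008 ]
211 [ 0.0001 -0.0158  0.0158]
206 [ 0.0001 -0.0247  0.0229]
201 [ 0.0002 -0.0341  0.0292]
```

play_rows:
  deltas:
    - [-0.001,-0.0076,0.008,0,0,0,-1]
    - [-0.001,-0.0158,0.0158,0,0,0,-1]
    - [-0.001,-0.0247,0.0229,0,0,0,-1]
    - [-0.001,-0.0341,0.0292,0,0,0,-1]

```text
t: 18.35
tool_pos: [0.471, -0.192, 0.1007]
ee_rot: [-4.5, 89.8, 165.5]
force: [4.7, 0.3, -6.5]
width: 0.275
```

```bash
python3 -c "
from h import *
arc([198,195,192,189,186])"
```

```text
t 18.35 pos [ 0.471  -0.192   0.1007] r 129.9 phi 200.7 Ftan(resist) 1.4 Frad -4.5 Fz -6.5 w 0.275
198 [ 0.     -0.0053  0.0031]
195 [ 0.     -0.0114  0.0062]
192 [ 0.     -0.0177  0.0089]
189 [ 0.     -0.024   0.0113]
186 [ 0.0001 -0.0305  0.0133]
```

play_rows:
  deltas:
    - [0.0004,-0.0053,0.0026,0,0,0,-1]
    - [0.0004,-0.0114,0.0057,0,0,0,-1]
    - [0.0004,-0.0177,0.0084,0,0,0,-1]
    - [0.0004,-0.024,0.0108,0,0,0,-1]

```text
t: 18.75
tool_pos: [0.4648, -0.1681, 0.1007]
ee_rot: [16.6, 89.8, -173.6]
force: [4.2, -1.6, -6.2]
width: 0.277
```

```bash
python3 -c "
from h import *
arc([186,183,180,177],r=.1295)
b=manip.read_camera('top')[:,:,::-1];cv2.imwrite('pics/z12.png',cv2.resize(b[180:240,240:290],None,fx=12,fy=10,interpolation=cv2.INTER_CUBIC))"
```

```text
t 18.75 pos [ 0.4648 -0.1681  0.1007] r 129.6 phi 189.8 Ftan(resist) 2.3 Frad -3.9 Fz -6.2 w 0.277
186 [ 0.     -0.0083  0.0026]
183 [-0.     -0.0148  0.0043]
180 [-0.     -0.0215  0.0057]
177 [-0.     -0.0282  0.0067]
```

View pics/z12.png

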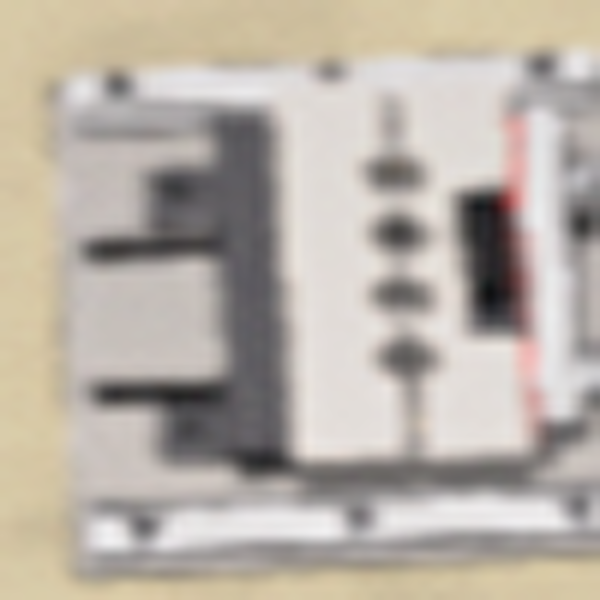

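play_rows:
  deltas:
    - [0.0004,-0.0041,0.001,0,0,0,-1]
    - [0.0004,-0.0083,0.0018,0,0,0,-1]
    - [0.0004,-0.0115,0.0027,0,0,0,-1]

```text
t: 19.1
tool_pos: [0.4635, -0.1568, 0.1005]
ee_rot: [17.0, 89.7, -173.2]
force: [1.6, -1.8, -0.0]
width: 0.275
```

```bash
python3 -c "
from h import *
arc([182,180,178,176],r=.1290)"
```

```text
t 19.10 pos [ 0.4635 -0.1568  0.1005] r 129.4 phi 184.8 Ftan(resist) 1.9 Frad -1.5 Fz -0.0 w 0.275
182 [-0.     -0.0062  0.0011]
180 [-0.     -0.0106  0.0019]
178 [-0.     -0.0151  0.0026]
176 [-0.     -0.0195  0.0032]
```

play_rows:
  deltas:
    - [0,-0.004,0.001,0,0,0,-1]
    - [0,-0.008,0.0018,0,0,0,-1]
    - [0,-0.0106,0.0022,0,0,0,-1]

```text
t: 19.4
tool_pos: [0.4632, -0.1453, 0.1005]
ee_rot: [7.6, 89.7, 177.5]
force: [-1.1, -1.1, 2.4]
width: 0.279
```

```bash
python3 -c "
from h import *
arc([178,176,174,172],r=.1292)"
```

```text
t 19.40 pos [ 0.4632 -0.1453  0.1005] r 129.3 phi 179.7 Ftan(resist) 1.1 Frad 1.1 Fz 2.4 w 0.279
178 [ 0.     -0.0038  0.0005]
176 [-0.     -0.0083  0.0011]
174 [-0.     -0.0127  0.0015]
172 [-0.     -0.0172  0.0017]
```

play_rows:
  deltas:
    - [0,-0.004,0.0006,0,0,0,-1]
    - [0,-0.0083,0.0013,0,0,0,-1]
    - [0,-0.0115,0.0016,0,0,0,-1]

```text
t: 19.7
tool_pos: [0.4639, -0.1337, 0.1004]
ee_rot: [9.3, 89.8, 179.2]
force: [-1.5, -2.7, 5.2]
width: 0.282
```

```bash
python3 -c "
from h import *
arc([172,170,168,166],r=.1293)"
```

```text
t 19.70 pos [ 0.4639 -0.1337  0.1004] r 129.2 phi 174.6 Ftan(resist) 2.8 Frad 1.2 Fz 5.2 w 0.282
172 [-0.     -0.0057  0.0005]
170 [-0.     -0.0103  0.0006]
168 [-0.     -0.0148  0.0005]
166 [-0.     -0.0193  0.0003]
```

play_rows:
  deltas:
    - [0,-0.0035,0.0005,0,0,0,-1]
    - [0,-0.007,0.0008,0,0,0,-1]
    - [0,-0.0103,0.0009,0,0,0,-1]

```text
t: 20.0
tool_pos: [0.4653, -0.1235, 0.1004]
ee_rot: [10.0, 89.8, 179.9]
force: [-0.3, -1.1, 5.9]
width: 0.276
```

```bash
python3 -c "
from h import *
arc([168,166,164,162],r=.1293)
b=manip.read_camera('top')[:,:,::-1];cv2.imwrite('pics/z13.png',cv2.resize(b[180:240,240:290],None,fx=12,fy=10,interpolation=cv2.INTER_CUBIC))"
```

```text
t 20.00 pos [ 0.4653 -0.1235  0.1004] r 129.1 phi 170.0 Ftan(resist) 1.2 Frad 0.1 Fz 5.9 w 0.276
168 [-0.     -0.0044  0.0001]
166 [-0.     -0.009  -0.0001]
164 [-0.     -0.0135 -0.0005]
162 [-0.     -0.0179 -0.0011]
```

View pics/z13.png

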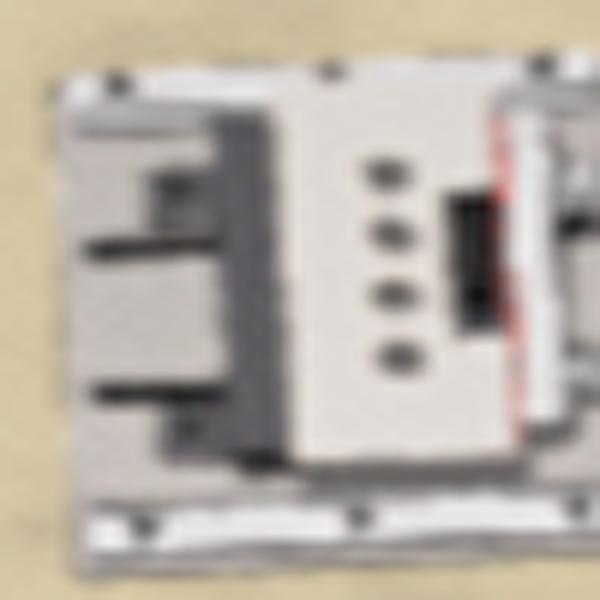

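Visually the halves are shut. The handle is still free, so I'll take the pad's play up in small steps.

play_rows:
  deltas:
    - [0,-0.0035,0.0003,0,0,0,-1]
    - [0,-0.007,0.0003,0,0,0,-1]
    - [0,-0.009,0.0002,0,0,0,-1]

```text
t: 20.35
tool_pos: [0.4673, -0.1146, 0.1004]
ee_rot: [14.4, 89.9, -175.7]
force: [0.0, -3.3, 4.3]
width: 0.281
```

```bash
python3 -c "
from h import *
arc([164,162,160,158],r=.1293)"
```

```text
t 20.35 pos [ 0.4673 -0.1146  0.1004] r 129.1 phi 165.9 Ftan(resist) 3.2 Frad -0.8 Fz 4.3 w 0.281
164 [-0.     -0.0044 -0.0002]
162 [-0.     -0.0089 -0.0007]
160 [-0.     -0.0133 -0.0014]
158 [-0.     -0.0178 -0.0022]
```

play_rows:
  deltas:
    - [0,-0.0035,-0.0002,0,0,0,-1]
    - [0,-0.007,-0.0006,0,0,0,-1]
    - [0,-0.0089,-0.0009,0,0,0,-1]

```text
t: 20.65
tool_pos: [0.4698, -0.1061, 0.1004]
ee_rot: [16.6, 89.9, -173.6]
force: [1.4, -3.3, 4.5]
width: 0.277
```

```bash
python3 -c "
from h import *
arc([160,158,156,154],r=.1291)"
```

```text
t 20.65 pos [ 0.4698 -0.1061  0.1004] r 129.0 phi 162.0 Ftan(resist) 2.7 Frad -2.4 Fz 4.5 w 0.277
160 [-0.     -0.0045 -0.0006]
158 [-0.     -0.0089 -0.0015]
156 [-0.     -0.0133 -0.0025]
154 [-0.     -0.0176 -0.0036]
```

play_rows:
  deltas:
    - [0,-0.0035,-0.0008,0,0,0,-1]
    - [0,-0.007,-0.0016,0,0,0,-1]
    - [0,-0.0089,-0.0021,0,0,0,-1]

```text
t: 20.95
tool_pos: [0.473, -0.0974, 0.1004]
ee_rot: [5.3, 89.8, 175.2]
force: [1.5, -2.2, 5.4]
width: 0.278
```

```bash
python3 -c "
from h import *
arc([156,154,153,152,151],r=.1290)"
```

```text
t 20.95 pos [ 0.473  -0.0974  0.1004] r 129.0 phi 157.9 Ftan(resist) 1.5 Frad -2.2 Fz 5.4 w 0.278
156 [-0.     -0.0041 -0.0009]
154 [-0.     -0.0084 -0.0021]
153 [-0.     -0.0106 -0.0027]
152 [-0.     -0.0127 -0.0034]
151 [-0.     -0.0149 -0.0041]
```

play_rows:
  deltas:
    - [0,-0.0041,-0.0011,0,0,0,-1]
    - [0,-0.0084,-0.0025,0,0,0,-1]
    - [0,-0.0106,-0.0032,0,0,0,-1]

```text
t: 21.25
tool_pos: [0.4776, -0.0877, 0.1004]
ee_rot: [8.8, 89.8, 178.7]
force: [0.2, -3.9, 6.5]
width: 0.278
```

```bash
python3 -c "
from h import *
arc([160,168,176,184,192],r=.1293)"
```

```text
t 21.25 pos [ 0.4776 -0.0877  0.1004] r 128.9 phi 153.1 Ftan(resist) 3.4 Frad -1.9 Fz 6.5 w 0.278
160 [0.     0.0151 0.004 ]
168 [0.     0.033  0.0058]
176 [0.0001 0.051  0.0052]
184 [0.0001 0.0688 0.002 ]
192 [ 0.      0.0859 -0.0036]
```

play_rows:
  deltas:
    - [0,0.007,0.002,0,0,0,-1]
    - [0,0.0235,0.005,0,0,0,-1]
    - [0,0.0415,0.0056,0,0,0,-1]
    - [0,0.06,0.0038,0,0,0,-1]
    - [0,0.0775,-0.0006,0,0,0,-1]

```text
t: 21.75
tool_pos: [0.4641, -0.1631, 0.1004]
ee_rot: [-16.0, 89.7, 154.0]
force: [1.3, 1.0, 7.4]
width: 0.275
```

```bash
python3 -c "
from h import *
arc([196,203,210,216,221],r=.1297)"
```

```text
t 21.75 pos [ 0.4641 -0.1631  0.1004] r 129.5 phi 187.6 Ftan(resist) -0.8 Frad -1.4 Fz 7.4 w 0.275
196 [-0.0001  0.0177 -0.0069]
203 [-0.0001  0.0315 -0.0147]
210 [-0.0002  0.0442 -0.0241]
216 [-0.0003  0.0542 -0.0334]
221 [-0.0003  0.0616 -0.0419]
```

play_rows:
  deltas:
    - [0,0.0177,-0.0069,0,0,0,-1]
    - [0,0.0315,-0.0147,0,0,0,-1]
    - [0,0.0442,-0.0241,0,0,0,-1]
    - [0,0.0542,-0.0334,0,0,0,-1]
    - [0,0.0616,-0.0419,0,0,0,-1]

```text
t: 22.25
tool_pos: [0.4944, -0.2318, 0.1004]
ee_rot: [-7.7, 89.7, 162.2]
force: [-1.5, 0.1, 9.6]
width: 0.276
```

```bash
python3 -c "
from h import *
arc([218,215,213,211,209,207],r=.1303)"
```

```text
t 22.25 pos [ 0.4944 -0.2318  0.1004] r 130.3 phi 221.2 Ftan(resist) -1.1 Frad 1.0 Fz 9.6 w 0.276
218 [ 0.     -0.0047  0.0055]
215 [ 0.0001 -0.0094  0.0105]
213 [ 0.0001 -0.0127  0.0136]
211 [ 0.0001 -0.016   0.0167]
209 [ 0.0001 -0.0195  0.0196]
207 [ 0.0002 -0.0231  0.0224]
```

play_rows:
  deltas:
    - [-0.0005,-0.003,0.0035,0,0,0,-1]
    - [-0.0005,-0.0062,0.007,0,0,0,-1]
    - [-0.0005,-0.0094,0.0105,0,0,0,-1]
    - [-0.0005,-0.0127,0.0136,0,0,0,-1]

```text
t: 22.65
tool_pos: [0.4833, -0.2167, 0.1006]
ee_rot: [5.9, 89.8, 175.8]
force: [0.9, -2.6, -0.1]
width: 0.278
```

```bash
python3 -c "
from h import *
arc([211,209,207,205,203],r=.1301)"
```

```text
t 22.65 pos [ 0.4833 -0.2167  0.1006] r 130.1 phi 212.9 Ftan(resist) 2.7 Frad 0.7 Fz -0.1 w 0.278
211 [ 0.     -0.0033  0.003 ]
209 [ 0.     -0.0067  0.0059]
207 [ 0.     -0.0103  0.0087]
205 [ 0.     -0.014   0.0114]
203 [ 0.0001 -0.0177  0.0139]
```

play_rows:
  deltas:
    - [0,-0.0025,0.0022,0,0,0,-1]
    - [0,-0.005,0.0045,0,0,0,-1]
    - [0,-0.0067,0.0059,0,0,0,-1]

```text
t: 22.95
tool_pos: [0.4789, -0.2093, 0.1006]
ee_rot: [3.5, 89.8, 173.4]
force: [0.8, -1.3, -2.6]
width: 0.281
```

```bash
python3 -c "
from h import *
arc([207,205,203,201],r=.1301)"
```

```text
t 22.95 pos [ 0.4789 -0.2093  0.1006] r 130.0 phi 209.1 Ftan(resist) 1.6 Frad -0.1 Fz -2.6 w 0.281
207 [ 0.     -0.0038  0.0031]
205 [ 0.     -0.0074  0.0057]
203 [ 0.     -0.0112  0.0083]
201 [ 0.     -0.015   0.0107]
```

play_rows:
  deltas:
    - [0,-0.0025,0.002,0,0,0,-1]
    - [0,-0.005,0.004,0,0,0,-1]
    - [0,-0.0074,0.0057,0,0,0,-1]

```text
t: 23.25
tool_pos: [0.475, -0.2014, 0.1006]
ee_rot: [9.4, 89.8, 179.3]
force: [1.9, -2.2, -4.3]
width: 0.281
```

```bash
python3 -c "
from h import *
arc([203,201,199,197],r=.1299)"
```

```text
t 23.25 pos [ 0.475  -0.2014  0.1006] r 129.9 phi 205.3 Ftan(resist) 2.8 Frad -0.8 Fz -4.3 w 0.281
203 [ 0.     -0.0042  0.0029]
201 [ 0.     -0.0081  0.0053]
199 [ 0.     -0.012   0.0076]
197 [ 0.     -0.016   0.0097]
```

play_rows:
  deltas:
    - [0.0003,-0.0027,0.0018,0,0,0,-1]
    - [0.0003,-0.0054,0.0036,0,0,0,-1]
    - [0.0003,-0.0081,0.0051,0,0,0,-1]

```text
t: 23.55
tool_pos: [0.4714, -0.1926, 0.1006]
ee_rot: [11.5, 89.8, -178.6]
force: [0.1, -2.2, -2.3]
width: 0.283
```

```bash
python3 -c "
from h import *
arc([199,197,195,193],r=.1298)"
```

```text
t 23.55 pos [ 0.4714 -0.1926  0.1006] r 129.8 phi 201.0 Ftan(resist) 2.1 Frad 0.7 Fz -2.3 w 0.283
199 [ 0.     -0.004   0.0023]
197 [ 0.     -0.008   0.0045]
195 [ 0.     -0.0121  0.0065]
193 [ 0.     -0.0162  0.0083]
```

play_rows:
  deltas:
    - [0,-0.0027,0.0016,0,0,0,-1]
    - [0,-0.0054,0.0031,0,0,0,-1]
    - [0,-0.008,0.0045,0,0,0,-1]

```text
t: 23.85
tool_pos: [0.4684, -0.1839, 0.1006]
ee_rot: [12.3, 89.8, -177.8]
force: [1.1, -3.2, -2.3]
width: 0.275
```

```bash
python3 -c "
from h import *
arc([195,193,191,189],r=.1297)"
```

```text
t 23.85 pos [ 0.4684 -0.1839  0.1006] r 129.7 phi 197.0 Ftan(resist) 3.4 Frad -0.1 Fz -2.3 w 0.275
195 [ 0.     -0.0041  0.002 ]
193 [ 0.     -0.0082  0.0038]
191 [ 0.     -0.0124  0.0055]
189 [ 0.     -0.0166  0.0071]
```

play_rows:
  deltas:
    - [0,-0.0027,0.0013,0,0,0,-1]
    - [0,-0.0055,0.0026,0,0,0,-1]
    - [0,-0.0082,0.0038,0,0,0,-1]

```text
t: 24.15
tool_pos: [0.4663, -0.1757, 0.1006]
ee_rot: [24.6, 89.8, -165.6]
force: [2.1, -3.0, -3.0]
width: 0.281
```

```bash
python3 -c "
from h import *
arc([191,189,187,185],r=.1297)"
```

```text
t 24.15 pos [ 0.4663 -0.1757  0.1006] r 129.6 phi 193.2 Ftan(resist) 3.4 Frad -1.3 Fz -3.0 w 0.281
191 [-0.     -0.0046  0.002 ]
189 [-0.     -0.0089  0.0035]
187 [-0.     -0.0132  0.0049]
185 [-0.     -0.0175  0.0062]
```

play_rows:
  deltas:
    - [0,-0.0025,0.001,0,0,0,-1]
    - [0,-0.005,0.0018,0,0,0,-1]
    - [0,-0.007,0.0025,0,0,0,-1]

```text
t: 24.45
tool_pos: [0.4649, -0.1683, 0.1006]
ee_rot: [19.8, 89.8, -170.4]
force: [1.1, -5.1, -3.2]
width: 0.284
```

```bash
python3 -c "
from h import *
arc([189,187,185,183],r=.1295)"
```

```text
t 24.45 pos [ 0.4649 -0.1683  0.1006] r 129.5 phi 189.9 Ftan(resist) 5.2 Frad -0.2 Fz -3.2 w 0.284
189 [-0.     -0.0019  0.0007]
187 [-0.     -0.0062  0.0021]
185 [-0.     -0.0105  0.0033]
183 [-0.     -0.0149  0.0044]
```

play_rows:
  deltas:
    - [0,-0.0025,0.0009,0,0,0,-1]
    - [0,-0.005,0.0017,0,0,0,-1]
    - [0,-0.0062,0.002,0,0,0,-1]

```text
t: 24.75
tool_pos: [0.464, -0.1618, 0.1006]
ee_rot: [20.6, 89.8, -169.5]
force: [2.1, -5.6, -2.9]
width: 0.278
```

```bash
python3 -c "
from h import *
arc([186,185,184,183,181],r=.1295)"
```

```text
t 24.75 pos [ 0.464  -0.1618  0.1006] r 129.5 phi 187.0 Ftan(resist) 5.8 Frad -1.4 Fz -2.9 w 0.278
186 [-0.     -0.0022  0.0007]
185 [-0.     -0.0044  0.0013]
184 [-0.     -0.0066  0.0019]
183 [-0.     -0.0088  0.0024]
181 [-0.     -0.0132  0.0034]
```

play_rows:
  deltas:
    - [0,-0.0022,0.0006,0,0,0,-1]
    - [0,-0.0044,0.0011,0,0,0,-1]
    - [0,-0.0066,0.0016,0,0,0,-1]

```text
t: 25.05
tool_pos: [0.4634, -0.1559, 0.1006]
ee_rot: [32.9, 89.8, -157.3]
force: [0.8, -7.4, -2.8]
width: 0.286
```

```bash
python3 -c "
from h import *
arc([183,182,181,180,179],r=.1294)"
```

```text
t 25.05 pos [ 0.4634 -0.1559  0.1006] r 129.4 phi 184.4 Ftan(resist) 7.5 Frad -0.3 Fz -2.8 w 0.286
183 [-0.     -0.003   0.0007]
182 [-0.     -0.0052  0.0012]
181 [-0.     -0.0074  0.0017]
180 [-0.     -0.0096  0.0021]
179 [-0.     -0.0119  0.0025]
```

play_rows:
  deltas:
    - [0,-0.0025,0.0006,0,0,0,-1]
    - [0,-0.0052,0.0012,0,0,0,-1]
    - [0,-0.0074,0.0016,0,0,0,-1]

```text
t: 25.35
tool_pos: [0.4632, -0.1487, 0.1006]
ee_rot: [41.6, 89.8, -148.7]
force: [0.7, -8.9, -3.5]
width: 0.277
```

```bash
python3 -c "
from h import *
arc([180,179,178,177,176],r=.1293)"
```

```text
t 25.35 pos [ 0.4632 -0.1487  0.1006] r 129.4 phi 181.2 Ftan(resist) 9.0 Frad -0.5 Fz -3.5 w 0.277
180 [-0.     -0.0027  0.0004]
179 [-0.     -0.0049  0.0008]
178 [-0.     -0.0072  0.0012]
177 [-0.     -0.0094  0.0015]
176 [-0.     -0.0116  0.0017]
```

play_rows:
  deltas:
    - [0,-0.002,0.0003,0,0,0,-1]
    - [0,-0.004,0.0006,0,0,0,-1]
    - [0,-0.0058,0.0009,0,0,0,-1]

```text
t: 25.65
tool_pos: [0.4632, -0.1432, 0.1006]
ee_rot: [45.0, 89.8, -145.2]
force: [0.8, -8.3, -2.6]
width: 0.28
```

```bash
python3 -c "
from h import *
arc([178,177,176,175,174],r=.1293)"
```

```text
t 25.65 pos [ 0.4632 -0.1432  0.1006] r 129.3 phi 178.8 Ftan(resist) 8.3 Frad -0.9 Fz -2.6 w 0.280
178 [-0.     -0.0017  0.0002]
177 [-0.     -0.004   0.0005]
176 [-0.     -0.0062  0.0008]
175 [-0.     -0.0084  0.001 ]
174 [-0.     -0.0107  0.0012]
```

play_rows:
  deltas:
    - [0,-0.002,0.0002,0,0,0,-1]
    - [0,-0.004,0.0005,0,0,0,-1]
    - [0,-0.005,0.0006,0,0,0,-1]

```text
t: 25.95
tool_pos: [0.4634, -0.1382, 0.1006]
ee_rot: [44.6, 89.8, -145.6]
force: [0.7, -8.5, -2.6]
width: 0.282
```

```bash
python3 -c "
from h import *
arc([176,175,174,173,172],r=.1293)"
```

```text
t 25.95 pos [ 0.4634 -0.1382  0.1006] r 129.3 phi 176.6 Ftan(resist) 8.5 Frad -1.2 Fz -2.6 w 0.282
176 [-0.     -0.0013  0.0001]
175 [-0.     -0.0035  0.0004]
174 [-0.     -0.0057  0.0006]
173 [-0.     -0.008   0.0007]
172 [-0.     -0.0103  0.0008]
```

play_rows:
  deltas:
    - [0,-0.0018,0.0002,0,0,0,-1]
    - [0,-0.0035,0.0004,0,0,0,-1]
    - [0,-0.0035,0.0004,0,0,0,-1]

```text
t: 26.25
tool_pos: [0.4637, -0.135, 0.1006]
ee_rot: [49.2, 89.8, -141.1]
force: [2.2, -8.7, -3.3]
width: 0.275
```

```bash
python3 -c "
from h import *
arc([174,173,172,171,170],r=.1293)"
```

```text
t 26.25 pos [ 0.4637 -0.135   0.1006] r 129.2 phi 175.1 Ftan(resist) 8.5 Frad -2.9 Fz -3.3 w 0.275
174 [-0.     -0.0025  0.0003]
173 [-0.     -0.0047  0.0004]
172 [-0.     -0.007   0.0005]
171 [-0.     -0.0092  0.0006]
170 [-0.     -0.0115  0.0006]
```

play_rows:
  deltas:
    - [0,-0.0015,0.0001,0,0,0,-1]
    - [0,-0.0025,0.0001,0,0,0,-1]
    - [0,-0.004,0.0002,0,0,0,-1]

```text
t: 26.55
tool_pos: [0.464, -0.1317, 0.1006]
ee_rot: [53.8, 89.7, -136.5]
force: [1.3, -10.2, -2.7]
width: 0.279
```

```bash
python3 -c "
from h import *
arc([173,172,171,170,169],r=.1291)"
```

```text
t 26.55 pos [ 0.464  -0.1317  0.1006] r 129.3 phi 173.6 Ftan(resist) 10.0 Frad -2.5 Fz -2.7 w 0.279
173 [-0.     -0.0015 -0.0001]
172 [-0.     -0.0037  0.    ]
171 [-0.     -0.006   0.0001]
170 [-0.     -0.0082  0.0002]
169 [-0.     -0.0105  0.0001]
```

play_rows:
  deltas:
    - [0,-0.0015,0,0,0,0,-1]
    - [0,-0.003,0,0,0,0,-1]
    - [0,-0.0037,0,0,0,0,-1]

```text
t: 26.85
tool_pos: [0.4645, -0.1281, 0.1006]
ee_rot: [52.5, 89.7, -137.9]
force: [0.1, -12.2, -3.2]
width: 0.281
```

```bash
python3 -c "
from h import *
arc([171,170,169,168],r=.1290)"
```

```text
t 26.85 pos [ 0.4645 -0.1281  0.1006] r 129.2 phi 172.1 Ftan(resist) 12.1 Frad -1.8 Fz -3.2 w 0.281
171 [-0.     -0.0024 -0.0001]
170 [-0.     -0.0046 -0.0001]
169 [-0.     -0.0069 -0.0001]
168 [-0.     -0.0091 -0.0002]
```

play_rows:
  deltas:
    - [0,0,0.0,0,0,0,-1]
    - [0,0,0,0,0,0,-1]

```text
t: 27.05
tool_pos: [0.4646, -0.1281, 0.1006]
ee_rot: [52.2, 89.7, -138.1]
force: [-0.4, -10.1, -2.9]
width: 0.28
```

play_rows:
  deltas:
    - [0,-0.001,0.0,0,0,0,-1]
    - [0,-0.001,0,0,0,0,-1]

```text
t: 27.25
tool_pos: [0.4646, -0.1272, 0.1006]
ee_rot: [51.7, 89.7, -138.7]
force: [-0.0, -11.0, -3.5]
width: 0.278
```

```bash
python3 -c "
from h import *
arc([171,170,169,168],r=.1290)"
```

```text
t 27.25 pos [ 0.4646 -0.1272  0.1006] r 129.2 phi 171.6 Ftan(resist) 10.9 Frad -1.6 Fz -3.5 w 0.278
171 [-0.     -0.0015 -0.0002]
170 [-0.     -0.0037 -0.0002]
169 [-0.     -0.006  -0.0002]
168 [-0.     -0.0082 -0.0002]
```

play_rows:
  deltas:
    - [0,-0.0015,0.0,0,0,0,-1]
    - [0,-0.003,0,0,0,0,-1]
    - [0,-0.003,0,0,0,0,-1]

```text
t: 27.55
tool_pos: [0.4651, -0.1243, 0.1006]
ee_rot: [52.8, 89.7, -137.5]
force: [0.0, -10.6, -3.6]
width: 0.277
```

play_rows:
  deltas:
    - [0,0,0.0,0,0,0,-1]

```text
t: 27.65
tool_pos: [0.4651, -0.1244, 0.1006]
ee_rot: [52.0, 89.7, -138.3]
force: [1.3, -11.2, -3.1]
width: 0.279
```

```bash
python3 -c "
from h import *
arc([171,170,169,168],r=.1290)"
```

```text
t 27.65 pos [ 0.4651 -0.1244  0.1006] r 129.2 phi 170.4 Ftan(resist) 10.8 Frad -3.1 Fz -3.1 w 0.279
171 [ 0.      0.0015 -0.0002]
170 [-0.     -0.0008 -0.0002]
169 [-0.     -0.0031 -0.0002]
168 [-0.     -0.0053 -0.0002]
```

play_rows:
  deltas:
    - [0,-0.0015,0.0,0,0,0,-1]
    - [0,-0.003,-0.0003,0,0,0,-1]

```text
t: 27.85
tool_pos: [0.4656, -0.1219, 0.1006]
ee_rot: [51.7, 89.6, -138.7]
force: [-0.3, -11.7, -2.4]
width: 0.279
```

play_rows:
  deltas:
    - [0,0,0.0,0,0,0,-1]

```text
t: 27.95
tool_pos: [0.4657, -0.1216, 0.1006]
ee_rot: [49.9, 89.7, -140.4]
force: [0.9, -11.4, -2.8]
width: 0.279
```

play_rows:
  deltas:
    - [0,0,0.0,0,0,0,-1]

```text
t: 28.05
tool_pos: [0.4657, -0.1216, 0.1006]
ee_rot: [49.6, 89.7, -140.7]
force: [-0.3, -10.4, -3.3]
width: 0.278
```

```bash
python3 -c "
from h import *
arc([171,170,169,168],r=.1290)"
```

```text
t 28.05 pos [ 0.4657 -0.1216  0.1006] r 129.2 phi 169.1 Ftan(resist) 10.3 Frad -1.7 Fz -3.3 w 0.278
171 [ 0.      0.0042 -0.0002]
170 [ 0.      0.002  -0.0002]
169 [-0.     -0.0003 -0.0002]
168 [-0.     -0.0025 -0.0002]
```

play_rows:
  deltas:
    - [0,-0.0015,0.0,0,0,0,-1]
    - [0,-0.003,-0.0003,0,0,0,-1]

```text
t: 28.25
tool_pos: [0.4662, -0.1191, 0.1005]
ee_rot: [49.3, 89.6, -141.1]
force: [-1.0, -12.6, -2.2]
width: 0.282
```

play_rows:
  deltas:
    - [0,-0.0015,-0.0002,0,0,0,-1]

```text
t: 28.35
tool_pos: [0.4666, -0.1177, 0.1006]
ee_rot: [48.6, 89.6, -141.8]
force: [-0.4, -12.3, -1.9]
width: 0.274
```

play_rows:
  deltas:
    - [0,0,0.0,0,0,0,-1]

```text
t: 28.45
tool_pos: [0.4666, -0.1173, 0.1006]
ee_rot: [46.6, 89.6, -143.8]
force: [-0.7, -11.5, -2.6]
width: 0.278
```

```bash
python3 -c "
from h import *
arc([171,170,169,168],r=.1290)"
```

```text
t 28.45 pos [ 0.4666 -0.1173  0.1006] r 129.1 phi 167.2 Ftan(resist) 11.3 Frad -1.9 Fz -2.6 w 0.278
171 [ 0.      0.0086 -0.    ]
170 [ 0.      0.0064 -0.    ]
169 [ 0.      0.0041 -0.    ]
168 [ 0.      0.0019 -0.0001]
```

play_rows:
  deltas:
    - [0,0.006,0.0,0,0,0,-1]
    - [0,0.014,0.0005,0,0,0,-1]
    - [0,0.023,0.0,0,0,0,-1]
    - [0,0.032,-0.0005,0,0,0,-1]
    - [0,0.035,-0.0012,0,0,0,-1]

```text
t: 28.95
tool_pos: [0.4631, -0.1481, 0.1005]
ee_rot: [-13.2, 89.8, 156.7]
force: [1.8, 0.9, -1.3]
width: 0.278
```

```bash
python3 -c "
from h import *
arc([180,178,176,174],r=.1293)"
```

```text
t 28.95 pos [ 0.4631 -0.1481  0.1005] r 129.4 phi 180.9 Ftan(resist) -0.9 Frad -1.8 Fz -1.3 w 0.278
180 [ 0.     -0.0021  0.0003]
178 [ 0.     -0.0065  0.001 ]
176 [ 0.     -0.011   0.0016]
174 [ 0.     -0.0155  0.002 ]
```

play_rows:
  deltas:
    - [0,-0.0021,0.0003,0,0,0,-1]
    - [0,-0.0045,0.0007,0,0,0,-1]

```text
t: 29.15
tool_pos: [0.4632, -0.1441, 0.1006]
ee_rot: [16.3, 89.8, -173.8]
force: [2.9, -4.7, -2.5]
width: 0.283
```

play_rows:
  deltas:
    - [0,-0.002,0.0003,0,0,0,-1]
    - [0,-0.004,0.0005,0,0,0,-1]

```text
t: 29.35
tool_pos: [0.4633, -0.1411, 0.1006]
ee_rot: [40.3, 89.8, -149.9]
force: [1.9, -7.4, -3.5]
width: 0.278
```

play_rows:
  deltas:
    - [0,-0.002,0.0002,0,0,0,-1]
    - [0,-0.004,0.0004,0,0,0,-1]

```text
t: 29.55
tool_pos: [0.4634, -0.138, 0.1006]
ee_rot: [52.7, 89.7, -137.5]
force: [1.0, -9.3, -3.9]
width: 0.277
```

```bash
python3 -c "
from h import *
arc([174,172,170],r=.1293)"
```

```text
t 29.55 pos [ 0.4634 -0.138   0.1006] r 129.3 phi 176.5 Ftan(resist) 9.2 Frad -1.6 Fz -3.9 w 0.277
174 [-0.     -0.0055  0.0005]
172 [-0.     -0.01    0.0008]
170 [-0.     -0.0146  0.0009]
```

play_rows:
  deltas:
    - [0,-0.002,0.0002,0,0,0,-1]
    - [0,-0.003,0.0003,0,0,0,-1]

```text
t: 29.75
tool_pos: [0.4636, -0.1355, 0.1006]
ee_rot: [58.6, 89.7, -131.6]
force: [2.0, -9.8, -3.5]
width: 0.274
```

play_rows:
  deltas:
    - [0,0,0,0,0,0,-1]

```text
t: 29.85
tool_pos: [0.4636, -0.1355, 0.1006]
ee_rot: [57.4, 89.7, -132.9]
force: [1.9, -9.2, -3.4]
width: 0.28
```

```bash
python3 -c "
from h import *
arc([174,172,170],r=.1293)"
```

```text
t 29.85 pos [ 0.4636 -0.1355  0.1006] r 129.3 phi 175.3 Ftan(resist) 9.0 Frad -2.7 Fz -3.4 w 0.280
174 [-0.     -0.003   0.0003]
172 [-0.     -0.0075  0.0005]
170 [-0.     -0.012   0.0006]
```

play_rows:
  deltas:
    - [0,-0.003,0.0002,0,0,0,-1]
    - [0,-0.006,0.0003,0,0,0,-1]
    - [0,-0.009,0.0003,0,0,0,-1]

```text
t: 30.15
tool_pos: [0.4646, -0.1274, 0.1006]
ee_rot: [61.4, 89.7, -129.0]
force: [1.2, -11.8, -4.2]
width: 0.276
```

play_rows:
  deltas:
    - [0,-0.003,-0.0002,0,0,0,-1]
    - [0,-0.006,-0.0005,0,0,0,-1]

```text
t: 30.35
tool_pos: [0.4656, -0.1219, 0.1006]
ee_rot: [55.6, 89.6, -134.8]
force: [0.2, -11.8, -2.2]
width: 0.28
```

```bash
python3 -c "
from h import *
arc([168,167,166,165],r=.1291)"
```

```text
t 30.35 pos [ 0.4656 -0.1219  0.1006] r 129.2 phi 169.3 Ftan(resist) 11.6 Frad -2.4 Fz -2.2 w 0.280
168 [-0.     -0.0029 -0.0001]
167 [-0.     -0.0051 -0.0002]
166 [-0.     -0.0074 -0.0003]
165 [-0.0001 -0.0096 -0.0005]
```

play_rows:
  deltas:
    - [0,-0.0025,-0.0001,0,0,0,-1]
    - [0,-0.0051,-0.0002,0,0,0,-1]

```text
t: 30.55
tool_pos: [0.4666, -0.1172, 0.1006]
ee_rot: [56.5, 89.6, -133.9]
force: [0.3, -12.0, -2.2]
width: 0.278
```

play_rows:
  deltas:
    - [0,-0.002,-0.0002,0,0,0,-1]

```text
t: 30.65
tool_pos: [0.4671, -0.1152, 0.1006]
ee_rot: [55.3, 89.6, -135.1]
force: [0.6, -13.1, -2.6]
width: 0.28
```

play_rows:
  deltas:
    - [0,-0.002,-0.0003,0,0,0,-1]

```text
t: 30.75
tool_pos: [0.4676, -0.1135, 0.1006]
ee_rot: [54.5, 89.6, -135.9]
force: [-0.1, -11.7, -2.1]
width: 0.276
```

```bash
python3 -c "
from h import *
arc([166,165,164,163],r=.1291)"
```

```text
t 30.75 pos [ 0.4676 -0.1135  0.1006] r 129.1 phi 165.4 Ftan(resist) 11.3 Frad -2.9 Fz -2.1 w 0.276
166 [0.     0.0013 0.0001]
165 [-0.     -0.0009 -0.0001]
164 [-0.     -0.0032 -0.0003]
163 [-0.     -0.0054 -0.0005]
```

play_rows:
  deltas:
    - [0,0.008,0.001,0,0,0,-1]
    - [0,0.02,0.002,0,0,0,-1]
    - [0,0.032,0.002,0,0,0,-1]
    - [0,0.044,0.001,0,0,0,-1]
    - [0,0.056,-0.001,0,0,0,-1]

```text
t: 31.25
tool_pos: [0.4638, -0.1636, 0.1007]
ee_rot: [-147.6, 89.8, 22.5]
force: [9.6, 2.7, -8.1]
width: 0.277
```

```bash
python3 -c "
from h import *
arc([188,186,184,182,180,178],r=.1294)"
```

```text
t 31.25 pos [ 0.4638 -0.1636  0.1007] r 129.9 phi 187.8 Ftan(resist) -1.3 Frad -9.9 Fz -8.1 w 0.277
188 [ 0.      0.0003 -0.0006]
186 [ 0.     -0.004   0.0007]
184 [ 0.     -0.0084  0.0019]
182 [ 0.     -0.0128  0.0029]
180 [ 0.     -0.0172  0.0038]
178 [ 0.     -0.0217  0.0045]
```

play_rows:
  deltas:
    - [0.0005,-0.002,-0.002,0,0,0,-1]
    - [0.0005,-0.004,-0.0023,0,0,0,-1]

```text
t: 31.45
tool_pos: [0.4638, -0.1612, 0.1004]
ee_rot: [-3.7, 89.9, 166.1]
force: [1.9, -0.3, 4.0]
width: 0.281
```

play_rows:
  deltas:
    - [0,-0.002,0.0004,0,0,0,-1]
    - [0,-0.0044,0.001,0,0,0,-1]

```text
t: 31.65
tool_pos: [0.4634, -0.1563, 0.1004]
ee_rot: [8.7, 89.9, 178.6]
force: [3.3, -0.6, 4.3]
width: 0.279
```

play_rows:
  deltas:
    - [0,-0.0022,0.0005,0,0,0,-1]
    - [0,-0.0044,0.001,0,0,0,-1]

```text
t: 31.85
tool_pos: [0.4631, -0.152, 0.1004]
ee_rot: [16.8, 89.9, -173.2]
force: [3.2, -2.1, 5.5]
width: 0.277
```

```bash
python3 -c "
from h import *
arc([182,180,178,176],r=.1294)"
```

```text
t 31.85 pos [ 0.4631 -0.152   0.1004] r 129.5 phi 182.6 Ftan(resist) 2.3 Frad -3.1 Fz 5.5 w 0.277
182 [-0.     -0.0014  0.0002]
180 [-0.     -0.0059  0.0011]
178 [-0.     -0.0103  0.0018]
176 [-0.     -0.0148  0.0023]
```

play_rows:
  deltas:
    - [0,-0.0018,0.0,0,0,0,-1]
    - [0,-0.0035,0.0002,0,0,0,-1]

```text
t: 32.05
tool_pos: [0.4631, -0.1487, 0.1004]
ee_rot: [18.2, 89.8, -171.9]
force: [3.5, -1.6, 5.5]
width: 0.281
```

play_rows:
  deltas:
    - [0,-0.0018,0.0003,0,0,0,-1]
    - [0,-0.0035,0.0006,0,0,0,-1]

```text
t: 32.25
tool_pos: [0.4631, -0.1461, 0.1004]
ee_rot: [39.1, 89.8, -151.1]
force: [2.8, -3.7, 5.2]
width: 0.277
```

play_rows:
  deltas:
    - [0,-0.0018,0.0002,0,0,0,-1]
    - [0,-0.0025,0.0004,0,0,0,-1]

```text
t: 32.45
tool_pos: [0.4631, -0.1443, 0.1004]
ee_rot: [53.2, 89.8, -137.0]
force: [2.5, -5.4, 5.2]
width: 0.283
```

```bash
python3 -c "
from h import *
arc([178,176],r=.1294)"
```

```text
t 32.45 pos [ 0.4631 -0.1443  0.1004] r 129.4 phi 179.2 Ftan(resist) 5.4 Frad -2.6 Fz 5.2 w 0.283
178 [-0.     -0.0028  0.0004]
176 [-0.     -0.0073  0.001 ]
```

play_rows:
  deltas:
    - [0,-0.0015,0.0003,0,0,0,-1]
    - [0,-0.003,0.0005,0,0,0,-1]

```text
t: 32.65
tool_pos: [0.4632, -0.1422, 0.1004]
ee_rot: [66.9, 89.8, -123.4]
force: [2.9, -8.2, 4.4]
width: 0.278
```

play_rows:
  deltas:
    - [0,-0.0015,0.0002,0,0,0,-1]
    - [0,-0.003,0.0004,0,0,0,-1]

```text
t: 32.85
tool_pos: [0.4632, -0.1401, 0.1004]
ee_rot: [73.1, 89.7, -117.3]
force: [2.6, -9.6, 4.1]
width: 0.276
```

```bash
python3 -c "
from h import *
arc([176,174],r=.1294)"
```

```text
t 32.85 pos [ 0.4632 -0.1401  0.1004] r 129.4 phi 177.4 Ftan(resist) 9.5 Frad -3.0 Fz 4.1 w 0.276
176 [-0.     -0.0031  0.0004]
174 [-0.     -0.0076  0.0008]
```

play_rows:
  deltas:
    - [0,-0.0015,0.0002,0,0,0,-1]
    - [0,-0.0025,0.0003,0,0,0,-1]

```text
t: 33.05
tool_pos: [0.4634, -0.1383, 0.1005]
ee_rot: [78.4, 89.7, -111.9]
force: [2.6, -11.3, 3.3]
width: 0.277
```

play_rows:
  deltas:
    - [0,0,0,0,0,0,-1]

```text
t: 33.15
tool_pos: [0.4633, -0.1381, 0.1004]
ee_rot: [76.2, 89.7, -114.1]
force: [3.3, -9.9, 4.4]
width: 0.279
```

```bash
python3 -c "
from h import *
arc([176,174],r=.1294)"
```

```text
t 33.15 pos [ 0.4633 -0.1381  0.1004] r 129.4 phi 176.5 Ftan(resist) 9.7 Frad -3.9 Fz 4.4 w 0.279
176 [-0.     -0.0012  0.0001]
174 [-0.     -0.0057  0.0006]
```

play_rows:
  deltas:
    - [0,-0.0015,0.0001,0,0,0,-1]

```text
t: 33.25
tool_pos: [0.4634, -0.1372, 0.1005]
ee_rot: [79.2, 89.6, -111.3]
force: [2.3, -11.5, 3.7]
width: 0.279
```

play_rows:
  deltas:
    - [0,-0.0015,0.0001,0,0,0,-1]

```text
t: 33.35
tool_pos: [0.4636, -0.1357, 0.1004]
ee_rot: [77.9, 89.6, -112.5]
force: [3.3, -2.0, 4.0]
width: 0.278
```

```bash
python3 -c "
from h import *
arc([176,174],r=.1294)"
```

```text
t 33.35 pos [ 0.4636 -0.1357  0.1004] r 129.4 phi 175.4 Ftan(resist) 1.7 Frad -3.4 Fz 4.0 w 0.278
176 [ 0.      0.0013 -0.0001]
174 [-0.     -0.0032  0.0003]
```

play_rows:
  deltas:
    - [0,0,0,0,0,0,-1]

```text
t: 33.45
tool_pos: [0.4639, -0.1322, 0.1004]
ee_rot: [43.3, 89.8, -146.9]
force: [3.3, -0.0, 7.4]
width: 0.281
```

```bash
python3 -c "
from h import *
arc([176,174],r=.1294)"
```

```text
t 33.45 pos [ 0.4639 -0.1322  0.1004] r 129.3 phi 173.9 Ftan(resist) -0.3 Frad -3.3 Fz 7.4 w 0.281
176 [ 0.      0.0047 -0.0003]
174 [0.     0.0002 0.0001]
```

play_rows:
  deltas:
    - [0,-0.002,0,0,0,0,-1]
    - [0,-0.004,0,0,0,0,-1]

```text
t: 33.65
tool_pos: [0.4646, -0.1274, 0.1004]
ee_rot: [23.0, 89.8, -167.1]
force: [2.6, -1.7, 6.5]
width: 0.28
```

play_rows:
  deltas:
    - [0,-0.002,0,0,0,0,-1]
    - [0,-0.004,0,0,0,0,-1]

```text
t: 33.85
tool_pos: [0.4651, -0.124, 0.1004]
ee_rot: [35.9, 89.8, -154.2]
force: [2.6, -3.7, 6.3]
width: 0.279
```

```bash
python3 -c "
from h import *
arc([170,168],r=.1292)"
```

```text
t 33.85 pos [ 0.4651 -0.124   0.1004] r 129.3 phi 170.2 Ftan(resist) 3.2 Frad -3.2 Fz 6.3 w 0.279
170 [-0.     -0.0005 -0.0001]
168 [-0.     -0.005  -0.0001]
```

play_rows:
  deltas:
    - [0,-0.0015,0,0,0,0,-1]
    - [0,-0.003,-0.0001,0,0,0,-1]

```text
t: 34.05
tool_pos: [0.4655, -0.122, 0.1004]
ee_rot: [48.1, 89.8, -142.2]
force: [2.7, -5.6, 5.2]
width: 0.278
```

play_rows:
  deltas:
    - [0,-0.0015,0,0,0,0,-1]
    - [0,-0.003,-0.0002,0,0,0,-1]

```text
t: 34.25
tool_pos: [0.4659, -0.12, 0.1004]
ee_rot: [53.9, 89.7, -136.4]
force: [2.9, -7.2, 5.7]
width: 0.278
```

```bash
python3 -c "
from h import *
arc([170,168],r=.1292)"
```

```text
t 34.25 pos [ 0.4659 -0.12    0.1004] r 129.2 phi 168.4 Ftan(resist) 6.5 Frad -4.3 Fz 5.7 w 0.278
170 [0.     0.0036 0.    ]
168 [-0.     -0.0009 -0.    ]
```

play_rows:
  deltas:
    - [0,-0.0015,0,0,0,0,-1]
    - [0,-0.003,-0.0003,0,0,0,-1]

```text
t: 34.45
tool_pos: [0.4664, -0.118, 0.1004]
ee_rot: [57.1, 89.6, -133.3]
force: [1.4, -10.5, 7.2]
width: 0.276
```

play_rows:
  deltas:
    - [0,-0.0015,-0.0001,0,0,0,-1]

```text
t: 34.55
tool_pos: [0.4666, -0.1169, 0.1004]
ee_rot: [58.9, 89.6, -131.5]
force: [0.6, -8.9, 6.0]
width: 0.281
```

```bash
python3 -c "
from h import *
arc([170,168],r=.1292)"
```

```text
t 34.55 pos [ 0.4666 -0.1169  0.1004] r 129.2 phi 167.0 Ftan(resist) 8.5 Frad -2.6 Fz 6.0 w 0.281
170 [0.     0.0068 0.0001]
168 [0.     0.0022 0.0001]
```

play_rows:
  deltas:
    - [0,-0.0015,-0.0001,0,0,0,-1]

```text
t: 34.65
tool_pos: [0.4669, -0.1159, 0.1004]
ee_rot: [61.1, 89.6, -129.4]
force: [0.8, -11.2, 5.5]
width: 0.278
```

play_rows:
  deltas:
    - [0,-0.001,-0.0001,0,0,0,-1]

```text
t: 34.75
tool_pos: [0.467, -0.1152, 0.1004]
ee_rot: [61.1, 89.6, -129.3]
force: [0.5, -12.5, 5.3]
width: 0.277
```

```bash
python3 -c "
from h import *
arc([170,168],r=.1292)"
```

```text
t 34.75 pos [ 0.467  -0.1152  0.1004] r 129.2 phi 166.2 Ftan(resist) 12.0 Frad -3.5 Fz 5.3 w 0.277
170 [0.0001 0.0085 0.0002]
168 [0.     0.004  0.0002]
```

It resists at about 12 N on engagement. That is the target, so I'll stop driving here and swing the handle back to its parked end.

```bash
python3 -c "
from h import *
arc([170,176,183,190,197],r=.1287)"
```

```text
t 34.75 pos [ 0.467  -0.1152  0.1004] r 129.2 phi 166.2 Ftan(resist) 12.0 Frad -3.5 Fz 5.3 w 0.277
170 [ 0.0001  0.0085 -0.0003]
176 [ 0.0001  0.022  -0.0011]
183 [ 0.0002  0.0375 -0.0038]
190 [ 0.0003  0.0525 -0.0084]
197 [ 0.0004  0.0669 -0.0147]
```

play_rows:
  deltas:
    - [0,0.0085,0,0,0,0,-1]
    - [0,0.022,-0.0005,0,0,0,-1]
    - [0,0.0375,-0.003,0,0,0,-1]
    - [0,0.0525,-0.0075,0,0,0,-1]
    - [0,0.0669,-0.014,0,0,0,-1]

```text
t: 35.25
tool_pos: [0.467, -0.1783, 0.1003]
ee_rot: [-0.5, 89.4, 169.4]
force: [-1.4, 1.3, 12.5]
width: 0.282
```

```bash
python3 -c "
from h import *
arc([197,203,209,215,220],r=.1300)"
```

```text
t 35.25 pos [ 0.467  -0.1783  0.1003] r 129.5 phi 194.4 Ftan(resist) -1.6 Frad 1.0 Fz 12.5 w 0.282
197 [-0.      0.0055 -0.0021]
203 [-0.0001  0.0172 -0.009 ]
209 [-0.0002  0.0282 -0.017 ]
215 [-0.0003  0.0383 -0.0261]
220 [-0.0004  0.046  -0.0345]
```

play_rows:
  deltas:
    - [-0.0006,0.0055,-0.0021,0,0,0,-1]
    - [-0.0006,0.0172,-0.009,0,0,0,-1]
    - [-0.0006,0.0282,-0.017,0,0,0,-1]
    - [-0.0006,0.0383,-0.0261,0,0,0,-1]
    - [-0.0006,0.046,-0.0345,0,0,0,-1]

```text
t: 35.75
tool_pos: [0.4936, -0.2306, 0.1004]
ee_rot: [4.6, 89.5, 174.4]
force: [-1.3, -0.8, 8.1]
width: 0.277
```

```bash
python3 -c "
from h import *
arc([221,222,223,224,225,226],r=.1303)"
```

```text
t 35.75 pos [ 0.4936 -0.2306  0.1004] r 130.2 phi 220.5 Ftan(resist) -0.2 Frad 1.5 Fz 8.1 w 0.277
221 [-0.      0.0008 -0.0007]
222 [-0.      0.0022 -0.0025]
223 [-0.      0.0035 -0.0043]
224 [-0.0001  0.0049 -0.0062]
225 [-0.0001  0.0062 -0.008 ]
226 [-0.0001  0.0075 -0.0099]
```

play_rows:
  deltas:
    - [0,0.0022,-0.0025,0,0,0,-1]
    - [0,0.0042,-0.0052,0,0,0,-1]
    - [0,0.0062,-0.008,0,0,0,-1]

```text
t: 36.05
tool_pos: [0.5001, -0.2379, 0.1004]
ee_rot: [5.6, 89.5, 175.5]
force: [-3.2, -1.3, 9.2]
width: 0.276
```

```bash
python3 -c "
from h import *
arc([225,226,227,228],r=.1303)"
```

```text
t 36.05 pos [ 0.5001 -0.2379  0.1004] r 130.3 phi 224.8 Ftan(resist) -1.4 Frad 3.2 Fz 9.2 w 0.276
225 [-0.      0.0002 -0.0003]
226 [-0.      0.0015 -0.0022]
227 [-0.      0.0028 -0.0041]
228 [-0.0001  0.004  -0.006 ]
```

play_rows:
  deltas:
    - [0,0.0015,-0.0022,0,0,0,-1]
    - [0,0.0028,-0.0041,0,0,0,-1]

```text
t: 36.25
tool_pos: [0.5026, -0.2403, 0.1003]
ee_rot: [-1.2, 89.3, 168.6]
force: [-6.1, 3.1, 13.2]
width: 0.283
```

```bash
python3 -c "
from h import *
arc([226,227,228,229],r=.1303)"
```

```text
t 36.25 pos [ 0.5026 -0.2403  0.1003] r 130.3 phi 226.4 Ftan(resist) -6.6 Frad 2.0 Fz 13.2 w 0.283
226 [ 0.     -0.0005  0.0007]
227 [-0.      0.0008 -0.0012]
228 [-0.      0.002  -0.0031]
229 [-0.0001  0.0032 -0.0051]
```

The parked stop shows at about 226°. I'll ease off, release and lift clear.

play_rows:
  deltas:
    - [-0.0005,-0.0012,0.0016,0,0,0,-1]
    - [-0.0005,-0.0012,0.0016,0,0,0,0]
    - [-0.0005,-0.0012,0.0016,0,0,0,1]
    - [-0.0005,-0.0012,0.0016,0,0,0,1]
    - [-0.0005,-0.0012,0.0016,0,0,0,1]

```text
t: 36.75
tool_pos: [0.5052, -0.2395, 0.1008]
ee_rot: [4.4, 89.8, 174.3]
force: [-0.5, 0.6, -0.7]
width: 0.937
```

play_rows:
  deltas:
    - [-0.01,0,0,0,0,0,1]
    - [-0.035,0,0,0,0,0,1]
    - [-0.07,0,0,0,0,0,1]
    - [-0.11,0,0,0,0,0,1]
    - [-0.13,0,0,0,0,0,1]

```text
t: 37.25
tool_pos: [0.5069, -0.2405, 0.2349]
ee_rot: [136.4, 89.9, -53.8]
force: [0.1, -0.2, -0.3]
width: 1.006
```

play_rows:
  deltas:
    - [0,0.04,0.02,0,0,0,1]
    - [0,0.08,0.04,0,0,0,1]
    - [0,0.12,0.06,0,0,0,1]
    - [0,0.16,0.08,0,0,0,1]
    - [0,0.2,0.08,0,0,0,1]

```text
t: 37.75
tool_pos: [0.3877, -0.424, 0.2323]
ee_rot: [4.9, 89.6, 174.6]
force: [0.6, -0.2, -0.3]
width: 1.001
```

```bash
python3 -c "
from h import *
st()
for n in('top','side'):
    b=manip.read_camera(n)[:,:,::-1];cv2.imwrite(f'pics/{n}20.png',b)
    y,x=(160,225) if n=='top' else (180,210)
    cv2.imwrite(f'pics/p20{n}.png',cv2.resize(b[y:y+95,x:x+125] if n=='side' else b[y:y+100,x:x+160],None,fx=5,fy=5,interpolation=cv2.INTER_CUBIC))
"
```

```text
t 37.75 pos [ 0.3877 -0.424   0.2323] r 345.3 phi 233.6 Ftan(resist) 0.6 Frad -0.2 Fz -0.3 w 1.001
```

View pics/p20top.png

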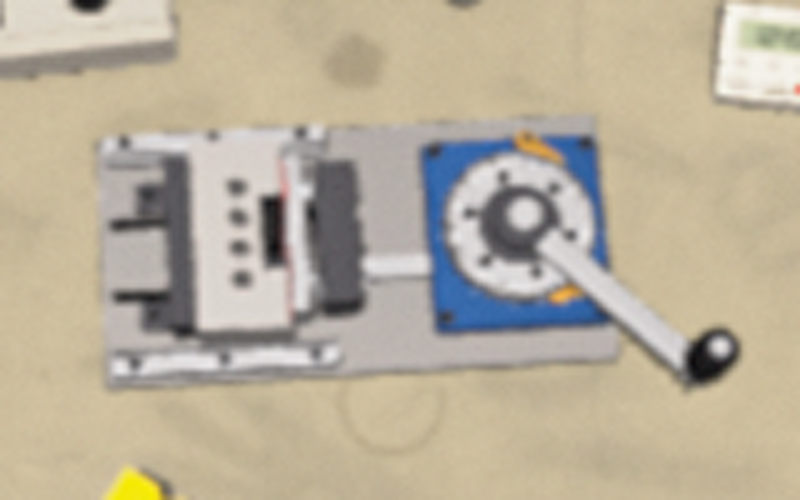

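View pics/p20side.png

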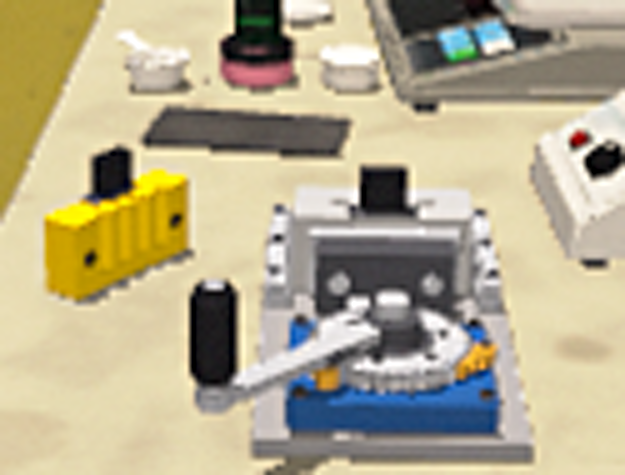

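View pics/top20.png

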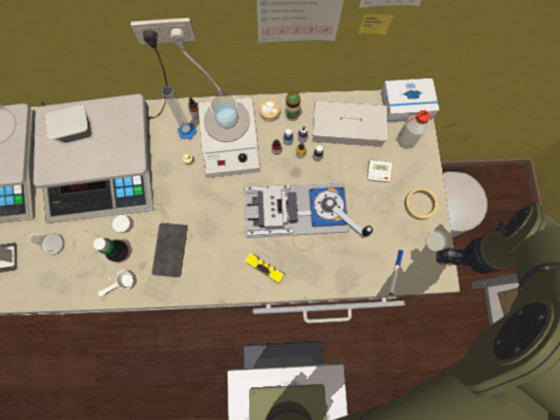

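The top view shows no gap between the halves at (273,208), the four cavities forming round holes, and the pad against the loose half. The handle is parked with its knob at (367,230), and the bystanders look unmoved. I'll hand the job in.

play_rows:
  deltas:
    - [0,0,0,0,0,0,1]
    - [0,0,0,0,0,0,1]

```text
t: 38.05
tool_pos: [0.3926, -0.4211, 0.2317]
ee_rot: [-12.5, 89.8, 157.5]
force: [0.2, 0.8, 0.4]
width: 1.002
```

```bash
python3 -c "
from h import *
st();print(manip.hand_in())"
```

```text
t 38.05 pos [ 0.3926 -0.4211  0.2317] r 340.1 phi 234.0 Ftan(resist) -0.3 Frad -0.8 Fz 0.4 w 1.002
the job is handed in; nothing more can be done
None
```

The mould is shut, the handle is parked, and the job was handed in at 38 s, but one push on the handle went far over the 15 N limit.

I lifted the grey half off its mat by its lug, stood it between the rails with its cavities towards the fixed half, and let go. I then worked the handle until the halves closed and the knob resisted at about 12 N. Last, I swung the handle back to its parked stop and released it.

**Last checks that passed:**
- The final pictures show no gap between the halves and the pad against the loose half.
- The handle is at its parked stop, felt at about 226°.
- The yellow look-alike and the other bench items show no visible movement.
- The robot is touching nothing.

**What failed or stayed unsure:**
- **Over-force:** On the first stroke I took the handle's starting position for its parked end, but it was already about 20° into its stroke. I therefore ran it into its far stop, and the wrist read about 69 N. This was before the mould was shut, and I backed off at once, but it breaks the "never over 15 N" limit. During tightening I saw no more than about 13 N, read between short steps.
- **Final tightness:** In a check push the force rose to about 11.5 N, then the handle sprang free. The pawl had probably jumped a tooth. At the next tooth it rose to about 12 N again and I stopped there. The held tightness is therefore at least about 12 N by feel; I did not confirm it with another push from the parked end.

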